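# Tip a tray of small parcels into the sorting hopper

### The job

Carry the tray level by its carrying bar, with all its parcels aboard, onto the ledge of the tipping station, its open end over the hopper, slide it squarely forward until its front cross bar bears on the stop rail, and let go. Then take the tray by its rear tab and tip it well up over the rail until every parcel has gone down into the hopper. Lower the empty tray back level on the ledge, still squarely up against the rail, and leave it there without disturbing the other things on the table.

Things in the scene. Friction and masses are not known exactly. Their poses are not given: they have to be found in the camera images.
- tray: Loose aluminium tray, 0.22-0.37 kg, holding 4 small parcels. Origin: centre of its underside, at the feet; +x to its pouring end, which has no wall (keep it level), z up. Floor x -87 to +95 mm, y +-65, upper face at z 16. Side and rear walls 4 mm thick, up to z 62. Feet: 2 cross bars 12 x 130 mm, 12 high, centred at x -75 and +55. A black carrying bar crosses above it; a black tab sticks out behind.
- carry (a point): Centre of the tray's black carrying bar, at tray (-12, 0, 112) mm: square bar 16 mm (x) by 16 mm (z), 130 mm long along the tray's y on two side posts, nearly over the loaded tray's centre of mass; 88 mm clear below it to the tray floor. Axes as the tray.
- tab: The tray's black rear tab, rigid with the tray: an upright plate 12 mm thick in tray y, 30 mm high (tray z 27 to 57 mm), standing out behind the rear wall from tray x = -87 to -142 mm. The body's origin and axes are those of the tray.
- pinch (a point): Point to pinch the tab, at tray (-118, 0, 42) mm, fingers closing along the tray's y. At about 20 N of grip the tab turns between the pads, so the tray can be swung with an upright tool. Axes as the tray.
- notch (a point): Inner corner under the tray at tray (61, 0, 12) mm, where the front face of the front cross bar meets the underside of the floor. With the tray home it lies on the top rear edge of the stop rail, and the tray tips about it. Axes as the tray.
- station: Fixed grey metal tipping station: ledge, stop rail, parcel hopper. Origin at table level; +x from ledge to hopper, z up. Ledge: flat top at z 100 mm, x -95 to +62, y +-90. Hopper, open above: inside x 74 to 304, y +-115, floor sloping from z 45 down to 17; side walls to z 171, from x 68 on; rear wall to z 206. The tray is home with its origin at station (1, 0, 100) mm and equal axes.
- rail (a point): Top rear edge of the steel stop rail, its middle: station (62, 0, 110) mm. The rail runs across between ledge and hopper, x 62 to 74 mm, y +-90 mm, and stands 10 mm above the ledge; the tray's floor passes over it and its front cross bar stops against it. Axes as the station.
- box_a_c (a point): Centre of a small cardboard parcel, 50 x 36 x 30 mm, 28 to 70 g, lying in the tray at the start.
- box_b_c (a point): Centre of a small cardboard parcel, 42 x 42 x 40 mm, 28 to 70 g, lying in the tray at the start.
- box_c_c (a point): Centre of a small cardboard parcel, 56 x 40 x 24 mm, 28 to 70 g, lying in the tray at the start.
- box_d_c (a point): Centre of a small cardboard parcel, 40 x 34 x 34 mm, 28 to 70 g, lying in the tray at the start.
- glue: Small white glue bottle, 38 mm across, 100 mm tall, standing; a bystander, origin under its centre.
- tape: Flat roll of brass-coloured tape, 90 mm across, 24 mm high; a bystander, origin under its centre.
- stamp: Wooden hand stamp, 40 mm across, 68 mm tall, standing beside the tray's rear tab; a bystander, origin under its centre.
- scissors: Red-handled scissors lying flat, about 155 mm long, 10 mm high; a bystander, origin at the pivot.
- stapler: Blue and black desk stapler, 130 x 34 mm, 50 mm high; a bystander, origin under its centre.
- letters: Banded bundle of envelopes 113 mm (x) by 202 mm (y), 30 mm high; a bystander, origin under its centre.
Mind the look-alikes: they are no part of the job. What is shaped like the part that bears box_d_c but blue or orange is not meant. What is shaped like the part that bears box_c_c but orange is not meant.

How it is judged (in metres and radians):
On the way, in this order (a step that is already met when the one before it is completed fails the run):
1. the tray stands level and released on the ledge, squarely up against the stop rail, with all four parcels still in it (x of tray in the frame of station between -0.008 and 0.01 m and y of tray in the frame of station between -0.035 and 0.035 m and z of tray in the frame of station between 0.094 and 0.108 m and angle between tray's own z axis and vertical below 0.06 rad and angle between the x axis of tray and the x axis of station, either way round below 0.16 rad and x of box_a_c in the frame of tray between -0.09 and 0.1 m and y of box_a_c in the frame of tray between -0.065 and 0.065 m and z of box_a_c in the frame of tray between 0.01 and 0.09 m and x of box_b_c in the frame of tray between -0.09 and 0.1 m and y of box_b_c in the frame of tray between -0.065 and 0.065 m and z of box_b_c in the frame of tray between 0.01 and 0.09 m and x of box_c_c in the frame of tray between -0.09 and 0.1 m and y of box_c_c in the frame of tray between -0.065 and 0.065 m and z of box_c_c in the frame of tray between 0.01 and 0.09 m and x of box_d_c in the frame of tray between -0.09 and 0.1 m and y of box_d_c in the frame of tray between -0.065 and 0.065 m and z of box_d_c in the frame of tray between 0.01 and 0.09 m and contact force between the fingers and tray below 0.1 N and linear speed of tray below 0.02 m/s), for 0.2 s.
2. the tray, held by its rear tab, is tipped by more than 0.5 rad with its front cross bar at the rail (angle between tray's own z axis and vertical above 0.5 rad and contact force between the fingers and tab above 0.5 N and distance between notch and rail below 0.04 m), for 0.1 s.
At the end, for the whole second after the job is handed in: All four parcels' centres are inside the hopper (within its walls, below 125 mm over the table) and at rest; the tray stands on the ledge, level within 0.06 rad, its origin within -9 to +9 mm of home along the station's x and 35 mm sideways, turned less than 0.16 rad from the station, at rest (x of tray in the frame of station between -0.008 and 0.01 m and y of tray in the frame of station between -0.035 and 0.035 m and z of tray in the frame of station between 0.094 and 0.108 m and angle between tray's own z axis and vertical below 0.06 rad and angle between the x axis of tray and the x axis of station, either way round below 0.16 rad and x of box_a_c in the frame of station between 0.075 and 0.305 m and y of box_a_c in the frame of station between -0.116 and 0.116 m and z of box_a_c in the frame of station between 0 and 0.125 m and x of box_b_c in the frame of station between 0.075 and 0.305 m and y of box_b_c in the frame of station between -0.116 and 0.116 m and z of box_b_c in the frame of station between 0 and 0.125 m and x of box_c_c in the frame of station between 0.075 and 0.305 m and y of box_c_c in the frame of station between -0.116 and 0.116 m and z of box_c_c in the frame of station between 0 and 0.125 m and x of box_d_c in the frame of station between 0.075 and 0.305 m and y of box_d_c in the frame of station between -0.116 and 0.116 m and z of box_d_c in the frame of station between 0 and 0.125 m and linear speed of tray below 0.02 m/s and linear speed of each of box_a, box_b, box_c, box_d below 0.03 m/s); the robot touches nothing.
It fails at once if a bystander (glue, tape, stamp, scissors, stapler, letters) is moved by more than 30 mm (distance of any of glue, tape, stamp, scissors, stapler, letters from where it was at the start of the episode above 0.03 m).
It also fails if it takes over 72 s, if anything falls off the work surface, if the arm or the gripper's body presses on something with over 40 N, if the wrist force passes 120 N, or if a joint passes its speed limit or range.

### The arm

A 6-joint arm with a two-finger parallel gripper is mounted at the origin on the work surface. World frame = base frame: x ahead of the robot, y to its left, z up, the work surface at z = 0. Lengths are in mm, angles in rad, forces in N, time in s.
With the tool pointing down it reaches from about 275 to 750 mm from the base axis. Payload 10.2 kg.
Tool frame: the origin (TCP) lies at the very end of the fingers, on their centre line; the grasp point (between the pads) lies 19 mm behind it (ctrl.grip_depth is the distance from the TCP to the grasp point, in mm); z points along the fingers, x is the direction in which the jaws open and shut, and the axes are right-handed (so a half turn about z gives the same grasp; the last joint's range is limited). The gripper opens to 85 mm and grips with 20 to 120 N. Pads are 22 mm wide; open, the fingers measure 114 mm over their backs; the gripper's body (76 mm by 85 mm) begins 54 mm behind the grasp point. The pads swing forward as they close: fully open they stand 13 mm farther back than shut.
Start: joints at [1.117, 0.313, 1.498, -0, 1.331, -0.223], TCP at [120.11, 511.082, 209.494] pointing down, gripper open.
Joint ranges: [-2.94, 2.94], [-0.97, 2.17], [0.19, 2.56], [-1.23, 4.37], [0.02, 3.11], [-2.88, 2.88]. Speed limits (rad/s): [2.39, 2.39, 3.01, 3.14, 3.14, 3.14].

### API

Orientations are given as a unit quaternion [w, x, y, z].
In Python, from rig import ctrl gives the robot as it stands.
- The arm moves only by the tool play_rows, never from a script. Its argument "motion" is a list of rows, each a list of 2 entries, a list of its own where there are three numbers: the shift along the tool's x, y, z in mm, then the turn, a rotation vector about the tool's x, y, z in degrees. A call has 1 to 20 rows; each row shifts and turns the commanded pose from where the row before left it, along the tool's axes as they then stand; what a row does not reach is not made up. A row lasts 1/12 s, in which the tool goes at most 41.7 mm and 7.16 degrees, less where a joint would pass 70% of its speed; a pose out of reach is approached as far as the arm can. A call with a gripper value outside its range is refused whole. "fingers" is the finger opening in mm, from 0 to 85.4, set as the call begins (left out, the last holds). The fingers move at their own pace and stop on an object; "squeeze" is the grip in N (left out, the last holds). Time passes only in rows, so rows that do not move let the fingers close. It gives the time, the measured TCP pose, the force and the opening at its end, in the units of the state.
- ctrl.sense(): the state, without advancing time (a new reading comes with each control period).
- ctrl.capture(name): name is "scene" or "top" or "wrist"; returns the picture (420x560x3 uint8, red, green, blue); there is no depth.
- ctrl.get_calibration(name): a dict with "K" (3x3 intrinsics, pixels), "R" (3x3) and "t" (3): a world point X has camera coordinates R X + t; the wrist camera has in their place "tool_from_camera" (4x4, takes a point from camera to tool coordinates, whose origin is the TCP and whose axes are the tool frame's). Camera axes: x right, y down, z forward; pixel columns grow to the right and rows downward; lengths in mm; the calibration is good to about 2 mm. A picture is of the moment at which its call begins: read the wrist's pose just before it. get_calibration takes no time and is no camera call.
- ctrl.finish_job(): hands the job in, once; it reports no verdict.
Trained networks look in the newest picture that a camera, given by its name, has taken for a name from the list of things; names that differ only in an ending like _2 or _b are one class to them, and where a whole thing is asked for, a point or a joint stands for the part that bears it (a point fixed in the world has none). Each returns a list of dicts, best first, with "p" (0 to 1); they miss things now and then, are a little off and sometimes report something else, mostly with a low value. They report only what shows in the picture. A call takes as long as a camera call. They do not tell look-alikes from the thing itself.
- ctrl.spot_in(camera, name): "position" ([column, row] as shares, 0 to 1, of the picture: columns of its width, rows of its height, amid what is visible of it).
The state is a dict: "time_s": time; "joints": joint angles; "dq": joint speeds; "tau": joint torques, N m; "eef_pos": TCP position; "ee_rot": TCP orientation; "force": force on the tool from outside, world axes, zero at the start; "wrist_torque": the same for the moment, N m; "grip_width": opening from 0.0 (shut) to 1.0 (fully open).
Only numpy, scipy, OpenCV 4.12 (cv2) and the standard library are available. Lean on these libraries where they do the work, as an engineer would, in place of code of your own. Each camera call takes 0.05 s, during which the arm holds its last target. There are 200 camera calls.

## Working session

There is one attempt and no reset: what is moved stays moved. The work goes in short steps, Python scripts to look and compute and a tool call to move; the robot and the scene stay as the last step left them, time stands still between calls to the robot, and variables do not carry over. Pictures are saved under pics/ and viewed, about 8 in all and at most 12, crops included, and the job is handed in when it is done.

Besides the shell and the picture viewer there is one more tool, called after ">>>" by a JSON object that holds its "fn" and its "kwargs". play_rows: Moves the arm, as the interface text tells. Its arguments: {"type":"object","properties":{"motion":{"type":"array"},"fingers":{"type":"number"},"squeeze":{"type":"number"}},"required":["motion"]}

```bash
mkdir -p pics; ls
cat > h.py <<'E'
import numpy as np, cv2
from rig import ctrl
def save(cam,name):
    im=ctrl.capture(cam); cv2.imwrite(f'pics/{name}.png',im[:,:,::-1]); return im
def ray(cam,px):
    c=ctrl.get_calibration(cam);K=np.array(c['K']);R=np.array(c['R']);t=np.array(c['t']).ravel()
    d=R.T@np.linalg.inv(K)@np.array([px[0],px[1],1.]); return -R.T@t,d
def atz(cam,px,z):
    o,d=ray(cam,px); return o+d*(z-o[2])/d[2]
def proj(cam,X):
    c=ctrl.get_calibration(cam);p=np.array(c['K'])@(np.array(c['R'])@np.array(X,float)+np.array(c['t']).ravel());return p[:2]/p[2]
E
python3 - <<'E'
from h import *
a=save('top','top0');b=save('scene','scene0')
for cam in('top','scene'):
    o,_=ray(cam,(0,0));print(cam,o.round())
    for n in['tray','carry','tab','pinch','notch','station','rail','box_a_c','box_b_c','box_c_c','box_d_c','glue','tape','stamp','scissors','stapler','letters']:
        print(n,[(round(r['p'],2),round(r['position'][0]*560),round(r['position'][1]*420)) for r in ctrl.spot_in(cam,n)][:4])
print(ctrl.sense())
E
```

```text
pics
top [ 261.  -17. 1565.]
tray [(0.89, 361, 204)]
carry [(0.85, 361, 204)]
tab [(0.61, 377, 239)]
pinch [(0.67, 365, 202)]
notch [(0.59, 361, 201)]
station [(0.7, 188, 170)]
rail [(0.84, 190, 170)]
box_a_c [(0.74, 384, 218)]
box_b_c [(0.73, 361, 223), (0.66, 364, 203)]
box_c_c [(0.72, 334, 278), (0.55, 348, 207)]
box_d_c [(0.66, 279, 263), (0.61, 373, 148), (0.56, 309, 217)]
glue [(0.7, 360, 200), (0.63, 426, 254)]
tape []
stamp [(0.57, 369, 252)]
scissors [(0.72, 279, 262)]
stapler [(0.57, 332, 166), (0.2, 118, 230)]
letters [(0.66, 446, 204), (0.5, 425, 252)]
scene [1569. -100.  940.]
tray [(0.66, 216, 239)]
carry [(0.91, 215, 245)]
tab [(0.55, 201, 212)]
pinch [(0.81, 212, 241)]
notch []
station [(0.94, 399, 256)]
rail [(0.83, 398, 252)]
box_a_c [(0.43, 214, 240), (0.41, 195, 230)]
box_b_c [(0.72, 214, 228)]
box_c_c [(0.69, 246, 201), (0.67, 226, 240), (0.61, 295, 210), (0.39, 398, 252)]
box_d_c [(0.6, 191, 297), (0.52, 201, 244), (0.47, 269, 237), (0.41, 244, 278)]
glue [(0.61, 158, 208), (0.51, 398, 252)]
tape [(0.54, 458, 215), (0.46, 246, 277), (0.33, 201, 211)]
stamp [(0.5
[... 153 characters left out ...]
1, 200, 210), (0.37, 214, 246)]
{'time_s': 1.8, 'joints': array([ 1.11659282e+00,  3.12921129e-01,  1.49772234e+00,  1.42798810e-05,
        1.33098316e+00, -2.23418491e-01]), 'dq': array([ 0.00038656,  0.00194594, -0.00224015, -0.00050128,  0.00129453,
       -0.00030489]), 'tau': array([ 2.44724042e-04, -4.12165153e+01, -2.59897292e+01, -1.92579819e-04,
        5.08398334e-04, -3.98559325e-05]), 'eef_pos': array([120.10795607, 511.07880711, 209.47494087]), 'ee_rot': array([ 1.08036798e-06,  7.83819206e-01,  6.20989091e-01, -1.83148419e-05]), 'force': array([0.24914997, 0.73370002, 1.06062855]), 'wrist_torque': array([-0.00901877,  0.0008981 ,  0.01939519]), 'grip_width': 1.000229819615301}
```

Run:
```python
import cv2
a=cv2.imread('pics/top0.png');
cv2.imwrite('pics/topc.png',cv2.resize(a[90:310,80:480],None,fx=2,fy=2,interpolation=cv2.INTER_CUBIC))
```

```text
(no output)
```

View pics/topc.png

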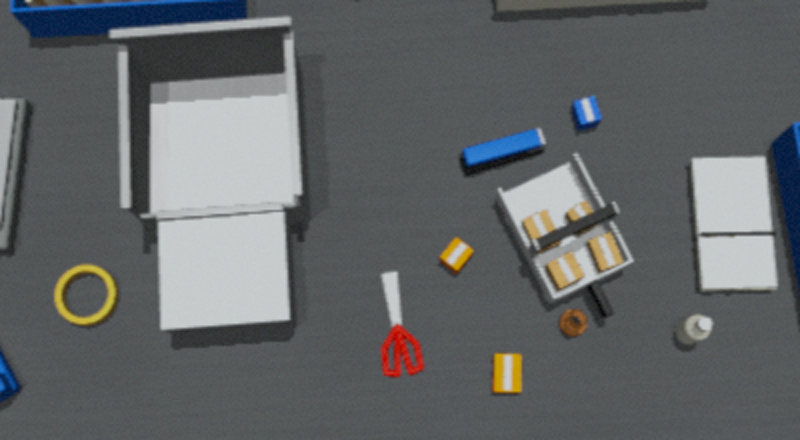

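View pics/scene0.png

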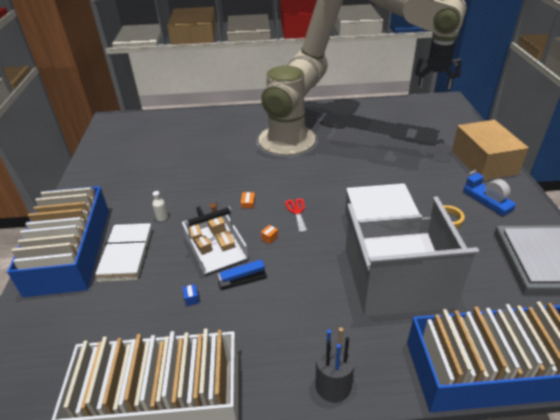

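Run:
```python
from h import *
f=lambda x,y:(80+x/2-.25,90+y/2-.25)
P=dict(barL=(538,245,120),barR=(617,210,120),tabtip=(606,314,57),frontL=(500,193,62),frontR=(577,158,62),rearL=(553,299,62),rearR=(632,261,62),
 ledRL=(161,329,100),ledRR=(290,320,100),ledFL=(159,219,100),ledFR=(284,211,100),hopRearL=(112,32,206),hopRearR=(290,21,206),sideLf=(125,207,171),sideRf=(297,197,171),stamp=(573,322,34),glue=(700,325,100),scis=(397,325,5),staplerL=(465,158,50),staplerR=(543,136,50),ob=(457,254,34),letL=(693,160,30),oc=(508,373,24))
W={k:atz('top',f(v[0],v[1]),v[2]) for k,v in P.items()}
for k,v in W.items(): print(k,v.round())
a=W['barL']-W['barR'];print('bar',np.linalg.norm(a),(W['barL']+W['barR'])/2, 'yaw',np.arctan2(-a[0],a[1]))
a=W['ledRL']-W['ledRR'];print('led',np.linalg.norm(a),np.arctan2(-a[0],a[1]))
a=W['hopRearL']-W['hopRearR'];print('hop',np.linalg.norm(a),np.arctan2(-a[0],a[1]))
im=ctrl.capture('top');cv2.imwrite('pics/st.png',cv2.resize(im[90:270,120:250,::-1],None,fx=4.4,fy=3.3*4.4/3.3*0.75,interpolation=cv2.INTER_CUBIC))
```

```text
barL [ 550. -206.  120.]
barR [ 594. -321.  120.]
tabtip [ 455. -303.   57.]
frontL [ 643. -164.   62.]
frontR [ 690. -282.   62.]
rearL [ 481. -228.   62.]
rearR [ 530. -348.   62.]
ledRL [465. 329. 100.]
ledRR [468. 148. 100.]
ledFL [624. 330. 100.]
ledFR [625. 151. 100.]
hopRearL [868. 368. 206.]
hopRearR [869. 122. 206.]
sideLf [626. 360. 171.]
sideRf [626. 125. 171.]
stamp [ 450. -258.   34.]
glue [ 427. -425.  100.]
scis [464.  -1.   5.]
staplerL [ 703. -117.   50.]
staplerR [ 731. -236.   50.]
ob [561. -96.  34.]
letL [ 685. -463.   30.]
oc [ 382. -159.   24.]
bar 123.57980291242366 [ 571.97192661 -263.45515127  120.        ] yaw 0.36181968661543196
led 181.02738790069927 0.01132695518578179
hop 246.4333082432119 0.005735001723731905
```

The top view shows the tray at crop (565,230) with its carrying bar from (538,245) to (617,210), its tab tip at (605,315), and the stamp at (573,322). The station ledge is at (225,270) and the hopper opens upward from it.

Look-alikes are the orange block (457,254), the orange flat block (508,373) and the blue block (587,111). All three lie outside the tray, and only the brown parcels inside it are meant. There is only one tray, bar and tab, so the target is the bar. I'll move above it now.

>>> {"fn": "play_rows", "kwargs": {"motion": [[[-10,9,-2],[0,0,0]],[[-20,19,-2],[0,0,0]],[[-28,27,-2],[0,0,0]],[[-28,27,-2],[0,0,0]],[[-28,27,-2],[0,0,0]],[[-28,27,-2],[0,0,0]],[[-28,27,-2],[0,0,0]],[[-28,27,-2],[0,0,0]],[[-28,27,-2],[0,0,0]],[[-28,27,-2],[0,0,0]],[[-28,27,0],[0,0,0]],[[-28,27,0],[0,0,0]],[[-28,27,0],[0,0,0]],[[-28,27,0],[0,0,0]],[[-28,27,0],[0,0,0]],[[-28,27,0],[0,0,0]],[[-28,27,0],[0,0,0]],[[-28,27,0],[0,0,0]],[[-28,27,0],[0,0,0]],[[-28,27,0],[0,0,0]]], "fingers": 60, "squeeze": 60}}

```text
time_s: 3.52
eef_pos: [499.0, -128.3, 229.5]
ee_rot: [0.0, 0.784, 0.621, 0.0]
force: [0.9, 0.7, 0.2]
grip_width: 0.702
```

>>> {"fn": "play_rows", "kwargs": {"motion": [[[-28,26,0],[0,0,0]],[[-28,26,0],[0,0,0]],[[-28,26,0],[0,0,0]],[[-20,15,0],[0,0,0]],[[-11,8,0],[0,0,0]],[[0,0,0],[0,0,6.9]],[[0,0,0],[0,0,6.9]],[[0,0,0],[0,0,6.9]],[[0,0,0],[0,0,6.9]],[[0,0,0],[0,0,6.9]],[[0,0,0],[0,0,6.9]],[[0,0,0],[0,0,6.9]],[[0,0,0],[0,0,6.9]],[[0,0,0],[0,0,0]],[[0,0,0],[0,0,0]]]}}

```text
time_s: 4.77
eef_pos: [570.3, -261.4, 229.4]
ee_rot: [-0.0, 0.982, 0.189, -0.0]
force: [-0.1, -0.2, -0.7]
grip_width: 0.702
```

```bash
cat >> h.py <<'E'
from scipy.spatial.transform import Rotation as Ro
def tool():
    s=ctrl.sense(); q=s['ee_rot']; return np.array(s['eef_pos']),Ro.from_quat([q[1],q[2],q[3],q[0]]).as_matrix(),s
def wproj(X):
    p,R,_=tool();c=ctrl.get_calibration('wrist');M=np.array(c['tool_from_camera']);X=R.T@(np.array(X,float)-p)
    X=M[:3,:3].T@(X-M[:3,3]);u=np.array(c['K'])@X;return u[:2]/u[2]
def watz(px,z):
    p,R,_=tool();c=ctrl.get_calibration('wrist');M=np.array(c['tool_from_camera'])
    d=R@M[:3,:3]@np.linalg.inv(np.array(c['K']))@np.array([px[0],px[1],1.]);o=p+R@M[:3,3];return o+d*(z-o[2])/d[2]
E
python3 - <<'E'
from h import *
p,R,s=tool();print(s['time_s'],p,R[:,0],np.degrees(np.arctan2(R[1,0],R[0,0])),s['force'],s['grip_width'])
save('wrist','w1')
print(wproj([571,-262,120]))
for n in['carry','tray','tab','pinch','stamp']:
    print(n,[(round(r['p'],2),round(r['position'][0]*560),round(r['position'][1]*420)) for r in ctrl.spot_in('wrist',n)][:4])
E
```

```text
4.7667 [ 570.33587788 -261.3849002   229.42941079] [ 9.28579783e-01  3.71132836e-01 -7.23319570e-05] 21.78549924767369 [-0.10795082 -0.17751781 -0.73480144] 0.7015346577927456
[280.20717866 198.59657341]
carry [(0.93, 290, 186)]
tray [(0.96, 296, 186)]
tab [(0.84, 192, 188)]
pinch [(0.62, 295, 185), (0.58, 193, 186)]
stamp [(0.95, 186, 143), (0.67, 248, 158), (0.53, 428, 152)]
```

View pics/w1.png

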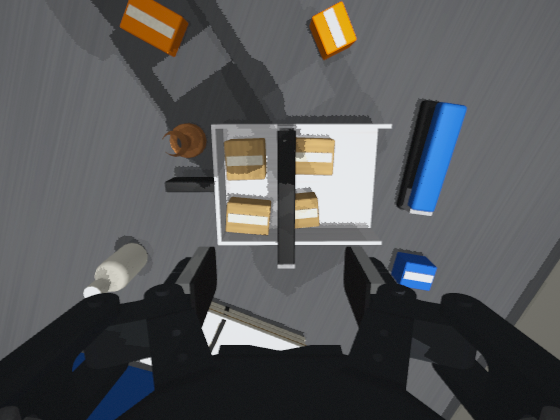

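The wrist view shows all four parcels in the tray, with the bar running from (287,128) to (286,267) and so aligned with the jaws.

Run:
```python
from h import *
p,R,s=tool()
for px,z in[((286.5,128),120),((286.5,267),120),((286.5,197),120),((212,126),62),((218,243),62),((390,126),62),((380,242),62)]:
    X=watz(px,z);print(X.round(1),(R.T@(X-p)).round(1))
```

```text
[ 553.6 -203.9  120. ] [  5.6 -59.7 109.5]
[ 600.8 -321.1  120. ] [  6.3  66.7 109.5]
[ 575.6 -258.6  120. ] [  5.9  -0.6 109.5]
[ 484.8 -230.7   62. ] [-68.2 -60.1 167.5]
[ 531. -348.   62.] [-68.6  65.9 167.5]
[ 651.4 -164.6   62. ] [111.1 -60.1 167.5]
[ 697.6 -280.6   62. ] [111.2  64.8 167.5]
```

>>> {"fn": "play_rows", "kwargs": {"motion": [[[3,1.5,6],[0,0,0]],[[3,1.5,10],[0,0,0]],[[0,0,15],[0,0,0]],[[0,0,15],[0,0,0]],[[0,0,15],[0,0,0]],[[0,0,15],[0,0,0]],[[0,0,15],[0,0,0]],[[0,0,15],[0,0,0]],[[0,0,13],[0,0,0]],[[0,0,10],[0,0,0]],[[0,0,7],[0,0,0]],[[0,0,0],[0,0,0]]]}}

```text
time_s: 6.07
eef_pos: [576.5, -261.5, 91.6]
ee_rot: [-0.001, 0.982, 0.187, -0.001]
force: [-0.4, -0.0, 0.2]
grip_width: 0.698
```

>>> {"fn": "play_rows", "kwargs": {"motion": [[[0,0,0],[0,0,0]],[[0,0,0],[0,0,0]],[[0,0,0],[0,0,0]],[[0,0,0],[0,0,0]],[[0,0,0],[0,0,0]],[[0,0,0],[0,0,0]],[[0,0,0],[0,0,0]],[[0,0,0],[0,0,0]]], "fingers": 0, "squeeze": 70}}

```text
time_s: 6.73
eef_pos: [577.2, -262.3, 94.3]
ee_rot: [0.001, 0.982, 0.187, 0.0]
force: [-1.7, -0.4, 6.5]
grip_width: 0.148
```

>>> {"fn": "play_rows", "kwargs": {"motion": [[[0,0,-2],[0,0,0]],[[0,0,-4],[0,0,0]],[[0,0,-7],[0,0,0]],[[0,0,-10],[0,0,0]],[[0,0,-10],[0,0,0]],[[0,0,-10],[0,0,0]],[[0,0,-10],[0,0,0]],[[0,0,-8],[0,0,0]],[[0,0,-5],[0,0,0]],[[0,0,-2],[0,0,0]],[[0,0,0],[0,0,0]],[[0,0,0],[0,0,0]]]}}

```text
time_s: 7.73
eef_pos: [576.8, -261.9, 161.1]
ee_rot: [-0.0, 0.982, 0.187, -0.0]
force: [-0.3, 0.6, -4.1]
grip_width: 0.149
```

Run:
```python
from h import *
p,R,s=tool();print(p,s['force'],s['wrist_torque'],s['grip_width'])
save('wrist','w2')
a=ctrl.capture('scene');w=cv2.imread('pics/w2.png')
b=cv2.resize(a[130:290,110:310,::-1],(525,420),interpolation=cv2.INTER_CUBIC)
cv2.imwrite('pics/c2.png',cv2.resize(np.hstack([w,b]),None,fx=.73,fy=.73))
```

```text
[ 576.84762    -261.86091504  161.05571995] [-0.27824206  0.63710206 -4.1251297 ] [-0.00815577 -0.01382404  0.02724712] 0.1488728670366763
```

View pics/c2.png

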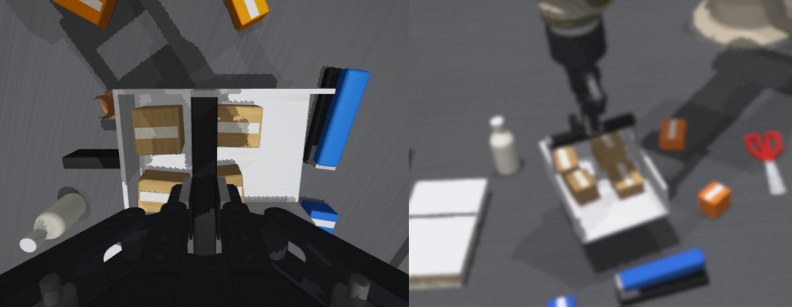

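Grip is firm: the load reads 4.1 N, the tray hangs level and all the parcels are aboard. Next I turn it square to the station, raise it and carry it over.

>>> {"fn": "play_rows", "kwargs": {"motion": [[[0,0,-3],[0,0,1]],[[0,0,-6],[0,0,2]],[[0,0,-9],[0,0,3]],[[0,0,-12],[0,0,3]],[[0,0,-13],[0,0,3]],[[0,0,-13],[0,0,3]],[[0,0,-13],[0,0,3]],[[0,0,-12],[0,0,2]],[[0,0,-9],[0,0,1]],[[0,-3,-6],[0,0,0]],[[0,-7,-3],[0,0,0]],[[0,-11,0],[0,0,0]],[[-1,-15,0],[0,0,0]],[[-2,-18,0],[0,0,0]],[[-3.5,-20,0],[0,0,0]],[[-3.5,-20,0],[0,0,0]],[[-3.5,-20,0],[0,0,0]],[[-3.5,-20,0],[0,0,0]],[[-3.5,-20,0],[0,0,0]],[[-3.5,-20,0],[0,0,0]]]}}

```text
time_s: 9.5
eef_pos: [550.5, -86.1, 259.8]
ee_rot: [-0.0, 1.0, 0.006, -0.001]
force: [0.6, 0.5, -3.5]
grip_width: 0.151
```

>>> {"fn": "play_rows", "kwargs": {"motion": [[[-3.5,-20,0],[0,0,0]],[[-3.5,-20,0],[0,0,0]],[[-3.5,-20,0],[0,0,0]],[[-3.5,-20,0],[0,0,0]],[[-3.5,-20,0],[0,0,0]],[[-3.5,-20,0],[0,0,0]],[[-3.5,-20,0],[0,0,0]],[[-3.5,-20,0],[0,0,0]],[[-3.5,-20,0],[0,0,0]],[[-3.5,-20,0],[0,0,0]],[[-3.5,-20,0],[0,0,0]],[[-3,-20,0],[0,0,0]],[[-3,-19,0],[0,0,0]],[[-1,-17,0],[0,0,0]],[[0,-14,0],[0,0,0]],[[0,-11,0],[0,0,0]],[[0,-7,0],[0,0,0]],[[0,-3,0],[0,0,0]],[[0,0,0],[0,0,0]],[[0,0,0],[0,0,0]]]}}

```text
time_s: 11.17
eef_pos: [502.6, 221.9, 260.4]
ee_rot: [0.0, 1.0, 0.005, -0.0]
force: [0.4, -0.2, -4.1]
grip_width: 0.151
```

Run:
```python
from h import *
p,R,s=tool();print(s['time_s'],p,np.degrees(np.arctan2(R[1,0],R[0,0])),s['force'],s['grip_width'])
a=save('top','t3');w=save('wrist','w3')
b=cv2.resize(a[80:280,120:260],(560,800),interpolation=cv2.INTER_CUBIC)[:, :, ::-1]
b=cv2.resize(b,(392,560));w=cv2.resize(w,(400,300))[:,:,::-1]
c=np.zeros((560,792,3),np.uint8);c[:,:392]=b;c[:300,392:]=w
cv2.imwrite('pics/c3.png',c)
print(ctrl.spot_in('wrist','rail'),ctrl.spot_in('wrist','station'))
```

```text
11.1667 [502.62225862 221.93055084 260.36071265] 0.5689724136659338 [ 0.38946689 -0.24270712 -4.09761444] 0.15056748317029994
[] [{'position': [0.8491, 0.3214], 'p': 0.77}, {'position': [0.5202, 0.5007], 'p': 0.56}]
```

View pics/c3.png

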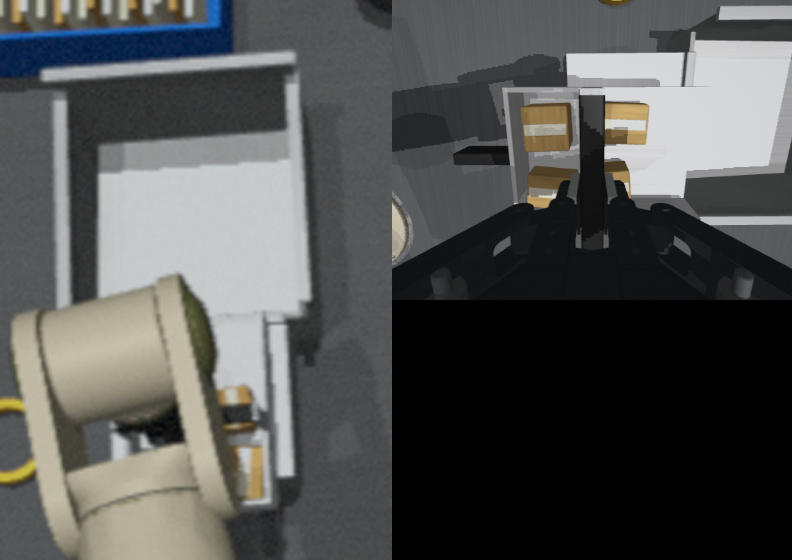

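>>> {"fn": "play_rows", "kwargs": {"motion": [[[0,-3,0],[0,0,0]],[[1,-5,1],[0,0,0]],[[3,-6,2],[0,0,0]],[[5,-4,3],[0,0,0]],[[6,-1,3],[0,0,0]],[[7,0,3],[0,0,0]],[[6,0,3],[0,0,0]],[[5,0,4],[0,0,0]],[[3,0,5],[0,0,0]],[[0.5,0,6],[0,0,0]],[[0,0,6],[0,0,0]],[[0,0,6],[0,0,0]],[[0,0,6],[0,0,0]],[[0,0,5],[0,0,0]],[[0,0,4],[0,0,0]],[[0,0,3],[0,0,0]],[[0,0,2],[0,0,0]],[[0,0,0],[0,0,0]],[[0,0,0],[0,0,0]]]}}

```text
time_s: 12.95
eef_pos: [539.0, 241.7, 198.7]
ee_rot: [-0.0, 1.0, 0.005, 0.0]
force: [0.2, -0.2, -4.3]
grip_width: 0.149
```

>>> {"fn": "play_rows", "kwargs": {"motion": [[[0,0,0.5],[0,0,0]],[[0,0,1],[0,0,0]],[[0,0,1],[0,0,0]],[[0,0,1],[0,0,0]],[[0,0,0],[0,0,0]],[[0,0,0],[0,0,0]]]}}

```text
time_s: 13.45
eef_pos: [538.9, 241.6, 194.9]
ee_rot: [0.0, 1.0, 0.005, -0.0]
force: [-0.1, -0.6, -4.3]
grip_width: 0.152
```

>>> {"fn": "play_rows", "kwargs": {"motion": [[[0,0,0.5],[0,0,0]],[[0,0,0.5],[0,0,0]],[[0,0,0.5],[0,0,0]],[[0,0,0],[0,0,0]],[[0,0,0],[0,0,0]]]}}

```text
time_s: 13.87
eef_pos: [539.1, 241.7, 194.3]
ee_rot: [-0.0, 1.0, 0.005, 0.001]
force: [-2.3, -0.3, 4.7]
grip_width: 0.153
```

>>> {"fn": "play_rows", "kwargs": {"motion": [[[1,0,-0.6],[0,0,0]],[[1,0,0],[0,0,0]],[[1,0,0],[0,0,0]],[[1,0,0],[0,0,0]],[[1,0,0],[0,0,0]],[[1,0,0],[0,0,0]],[[1,0,0],[0,0,0]],[[1,0,0],[0,0,0]],[[0.5,0,0],[0,0,0]],[[0,0,0],[0,0,0]]]}}

```text
time_s: 14.7
eef_pos: [547.5, 241.9, 194.3]
ee_rot: [-0.0, 1.0, 0.005, -0.0]
force: [-4.3, 0.2, 4.2]
grip_width: 0.148
```

>>> {"fn": "play_rows", "kwargs": {"motion": [[[0.5,0,0],[0,0,0]],[[0.5,0,0],[0,0,0]],[[0.5,0,0],[0,0,0]],[[0.5,0,0],[0,0,0]],[[0,0,0],[0,0,0]]]}}

```text
time_s: 15.12
eef_pos: [549.2, 241.9, 194.6]
ee_rot: [-0.0, 1.0, 0.005, -0.0]
force: [-7.8, -0.2, 7.4]
grip_width: 0.153
```

>>> {"fn": "play_rows", "kwargs": {"motion": [[[0.5,0,-0.3],[0,0,0]],[[0.5,0,0],[0,0,0]],[[0.5,0,0],[0,0,0]],[[0.5,0,0],[0,0,0]],[[0,0,0],[0,0,0]],[[0,0,0],[0,0,0]]]}}

```text
time_s: 15.62
eef_pos: [551.6, 241.8, 194.4]
ee_rot: [-0.0, 1.0, 0.005, 0.0]
force: [-3.0, 0.2, 3.7]
grip_width: 0.15
```

Still sliding: the force on x stays consistent with friction.

>>> {"fn": "play_rows", "kwargs": {"motion": [[[0.5,0,-0.2],[0,0,0]],[[0.5,0,0],[0,0,0]],[[0.5,0,0],[0,0,0]],[[0.5,0,0],[0,0,0]],[[0,0,0],[0,0,0]],[[0,0,0],[0,0,0]]]}}

```text
time_s: 16.12
eef_pos: [553.3, 241.7, 194.6]
ee_rot: [0.0, 1.0, 0.005, -0.0]
force: [-4.6, -0.5, 3.6]
grip_width: 0.152
```

Run:
```python
from h import *
p,R,s=tool();print(s['time_s'],p,s['force'],s['wrist_torque'])
w=save('wrist','w4')
```

```text
16.1167 [553.32920411 241.69640089 194.59023408] [-4.62431549 -0.50715189  3.55471754] [-0.17056776  0.93853339  0.01413114]
```

View pics/w4.png

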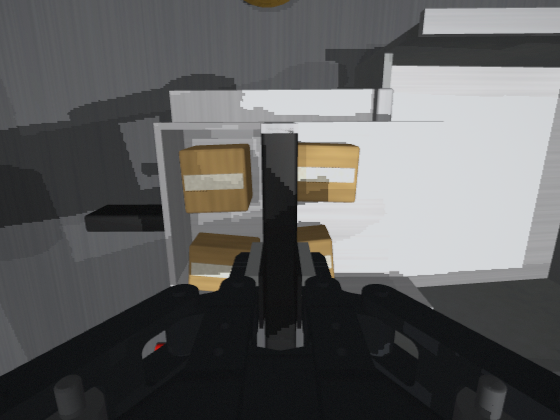

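The tray lies squarely on the ledge with all four parcels aboard. The rail shows at columns 376-391 and the ledge's rear edge at column 172.

Run:
```python
from h import *
p,R,s=tool()
for px,z in[((376,106),110),((391,106),110),((172,106),100),((160,126),162),((442,123),162),((262,135),220),((297,135),220)]:
    X=watz(px,z);print(X.round(1))
g=cv2.cvtColor(cv2.imread('pics/w4.png'),6)
print(g[106,365:400]);print(g[106,165:180])
```

```text
[623.7 318.5 110. ]
[634.9 318.6 110. ]
[468.9 317.4 100. ]
[480.8 303.7 162. ]
[648.9 307.1 162. ]
[544.9 301.8 220. ]
[559.7 302.  220. ]
[216 216 216 216 216 216 186 168 113  64  65  87 143 175 202 207 206 205
 205 204 202 202 202 201 199 194 184 207 215 215 216 215 215 215 216]
[ 61  60  62  61  61 100 143 155 157 155 155 155 156 156 155]
```

>>> {"fn": "play_rows", "kwargs": {"motion": [[[0,0,-0.4],[0,0,0]],[[0.5,0,0],[0,0,0]],[[0.5,0,0],[0,0,0]],[[0,0,0],[0,0,0]],[[0,0,0],[0,0,0]]]}}

```text
time_s: 16.58
eef_pos: [554.2, 241.6, 195.1]
ee_rot: [0.0, 1.0, 0.005, -0.0]
force: [-6.0, -1.2, 3.4]
grip_width: 0.147
```

>>> {"fn": "play_rows", "kwargs": {"motion": [[[0.5,0,0],[0,0,0]],[[0.5,0,0],[0,0,0]],[[0,0,0],[0,0,0]],[[0,0,0],[0,0,0]]]}}

```text
time_s: 16.92
eef_pos: [554.9, 241.5, 195.5]
ee_rot: [0.0, 1.0, 0.005, -0.001]
force: [-8.3, -2.5, 7.1]
grip_width: 0.156
```

>>> {"fn": "play_rows", "kwargs": {"motion": [[[0.5,0,0],[0,0,0]],[[0.5,0,0],[0,0,0]],[[0.5,0,0],[0,0,0]],[[0,0,0],[0,0,0]],[[0,0,0],[0,0,0]]]}}

```text
time_s: 17.33
eef_pos: [556.0, 241.5, 196.2]
ee_rot: [0.0, 1.0, 0.005, -0.001]
force: [-12.0, -3.3, 11.1]
grip_width: 0.152
```

>>> {"fn": "play_rows", "kwargs": {"motion": [[[-0.5,0,0],[0,0,0]],[[-0.5,0,0],[0,0,0]],[[0,0,0],[0,0,0]]]}}

```text
time_s: 17.58
eef_pos: [555.3, 241.6, 195.7]
ee_rot: [0.0, 1.0, 0.005, -0.001]
force: [-9.3, -2.7, 8.2]
grip_width: 0.152
```

>>> {"fn": "play_rows", "kwargs": {"motion": [[[0,0,0],[0,0,0]],[[0,0,0],[0,0,0]],[[0,0,0],[0,0,0]],[[0,0,0],[0,0,0]],[[0,0,0],[0,0,0]],[[0,0,0],[0,0,0]],[[0,0,0],[0,0,0]]], "fingers": 60}}

```text
time_s: 18.17
eef_pos: [556.1, 241.8, 195.0]
ee_rot: [-0.0, 1.0, 0.005, 0.0]
force: [-0.2, 0.8, 0.5]
grip_width: 0.7
```

>>> {"fn": "play_rows", "kwargs": {"motion": [[[0,0,-4],[0,0,0]],[[0,0,-8],[0,0,0]],[[0,0,-12],[0,0,0]],[[0,0,-16],[0,0,0]],[[0,0,-16],[0,0,0]],[[0,0,-16],[0,0,0]],[[0,0,-12],[0,0,0]],[[0,0,-8],[0,0,0]],[[-10,0,-4],[0,0,-4]],[[-20,0,0],[0,0,-7]],[[0,0,0],[0,0,0]],[[0,0,0],[0,0,0]]]}}

```text
time_s: 19.17
eef_pos: [525.8, 240.2, 291.7]
ee_rot: [-0.0, 0.995, 0.1, 0.0]
force: [0.8, -0.1, -0.1]
grip_width: 0.703
```

Run:
```python
from h import *
p,R,s=tool();print(s['time_s'],p,np.degrees(np.arctan2(R[1,0],R[0,0])),s['force'],s['grip_width'])
w=save('wrist','w5')
for n in['carry','tab','rail','box_a_c','box_b_c']:
    print(n,[(round(r['p'],2),round(r['position'][0]*560),round(r['position'][1]*420)) for r in ctrl.spot_in('wrist',n)][:4])
```

```text
19.1667 [525.82758181 240.21056255 291.69257767] 11.482465153223771 [ 0.83624793 -0.05977379 -0.06314693] 0.7034385266831634
carry [(0.77, 313, 193)]
tab [(0.55, 202, 175)]
rail [(0.82, 472, 188)]
box_a_c [(0.9, 259, 217)]
box_b_c [(0.64, 269, 156)]
```

View pics/w5.png

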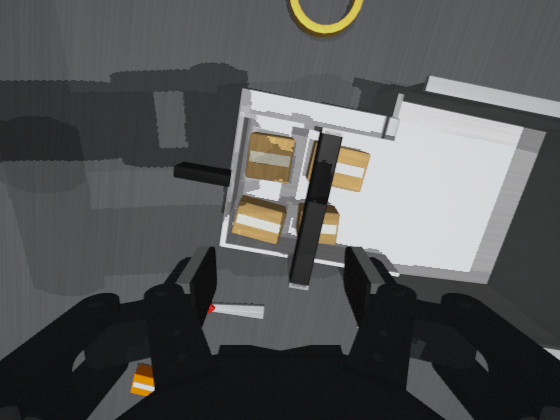

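Released and level: all four parcels are aboard, with the bar from (330,132) to (300,288) and the tab from tip (176,171) to root (230,180).

Run:
```python
from h import *
p,R,s=tool()
for n,px,z in[('tabtip',(175.5,170),157),('tabroot',(230,180),157),('bar1',(330,132),220),('bar2',(300,288),220),('rail1',(386,130),110),('rail2',(397,131),110),('wallRL',(244,100),162),('wallRR',(222,246),162),('ledge',(244,88),100)]:
    X=watz(px,z);print(n,X.round(1))
```

```text
tabtip [426.3 240.9 157. ]
tabroot [477.9 241.7 157. ]
bar1 [549.9 304.  220. ]
bar2 [555.7 178.1 220. ]
rail1 [624.4 317.  110. ]
rail2 [636.1 318.3 110. ]
wallRL [479.1 315.  162. ]
wallRR [481.3 176.2 162. ]
ledge [469.9 328.9 100. ]
```

>>> {"fn": "play_rows", "kwargs": {"motion": [[[-8,-2,0],[0,0,0]],[[-16,-3.5,0],[0,0,0]],[[-20,-4,0],[0,0,0]],[[-18,-4,0],[0,0,0]],[[-11,-2,0],[0,0,0]],[[-4.2,-1.2,0],[0,0,0]],[[0,0,0],[0,0,-6.6]],[[0,0,0],[0,0,-6.6]],[[0,0,0],[0,0,-6.6]],[[0,0,0],[0,0,-6.6]],[[0,0,0],[0,0,-6.6]],[[0,0,0],[0,0,-6.6]],[[0,0,0],[0,0,-6.6]],[[0,0,0],[0,0,-6.6]],[[0,0,0],[0,0,-6.6]],[[0,0,0],[0,0,-6.6]],[[0,0,0],[0,0,-6.6]],[[0,0,0],[0,0,-6.6]],[[0,0,0],[0,0,0]],[[0,0,0],[0,0,0]]], "squeeze": 20}}

```text
time_s: 21.13
eef_pos: [447.5, 241.0, 290.9]
ee_rot: [-0.0, 0.704, 0.711, -0.0]
force: [-0.9, -0.1, 0.4]
grip_width: 0.707
```

>>> {"fn": "play_rows", "kwargs": {"motion": [[[0,0,6],[0,0,0]],[[0,0,14],[0,0,0]],[[0,0,20],[0,0,0]],[[0,0,20],[0,0,0]],[[0,0,20],[0,0,0]],[[0,0,10],[0,0,0]],[[0,0,0],[0,0,0]],[[0,0,0],[0,0,0]]]}}

```text
time_s: 21.8
eef_pos: [447.2, 241.0, 201.3]
ee_rot: [0.0, 0.703, 0.712, 0.0]
force: [-0.5, 0.5, -0.0]
grip_width: 0.705
```

Run:
```python
from h import *
p,R,s=tool();print(s['time_s'],p,R[:,:2].round(3),s['force'],s['joints'])
w=save('wrist','w6')
print('exp pinch top px',wproj([447,241,157]))
for n in['tab','pinch']:
    print(n,[(round(r['p'],2),(r['position'][0]*560),(r['position'][1]*420),watz((r['position'][0]*560,r['position'][1]*420),157).round()) for r in ctrl.spot_in('wrist',n)][:4])
```

```text
21.8 [447.23307075 241.03599632 201.30899455] [[-0.012  1.   ]
 [ 1.     0.012]
 [-0.     0.   ]] [-0.4645491   0.49660366 -0.0080258 ] [ 2.63375965e-01  2.82086870e-01  1.56094115e+00 -3.41478247e-05
  1.29850988e+00 -1.31990111e+00]
exp pinch top px [278.39706739 218.39150932]
tab [(0.62, 279.384, 218.484, array([447., 242., 157.]))]
pinch [(0.94, 275.128, 261.40799999999996, array([479., 239., 157.]))]
```

View pics/w6.png

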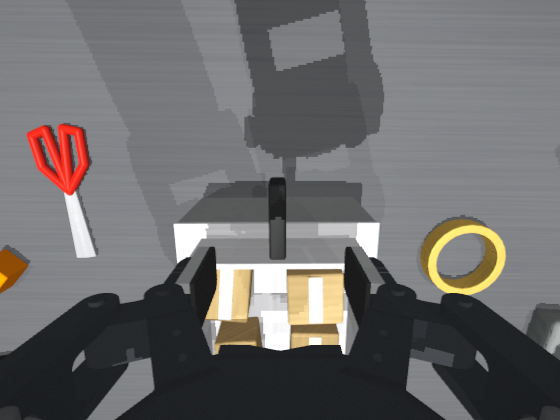

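The tab stands at columns 269-287, rows 178-258, centred between the open jaws with free space on both sides. I go down and pinch.

>>> {"fn": "play_rows", "kwargs": {"motion": [[[0,0,5],[0,0,0]],[[0,0,10],[0,0,0]],[[0,0,14],[0,0,0]],[[0,0,15],[0,0,0]],[[0,0,14],[0,0,0]],[[0,0,10],[0,0,0]],[[0,0,7],[0,0,0]],[[0,0,3],[0,0,0]],[[0,0,0],[0,0,0]]]}}

```text
time_s: 22.7
eef_pos: [446.9, 241.0, 122.6]
ee_rot: [-0.0, 0.702, 0.712, -0.0]
force: [-1.0, 0.0, 0.1]
grip_width: 0.701
```

>>> {"fn": "play_rows", "kwargs": {"motion": [[[0,0,0],[0,0,0]],[[0,0,0],[0,0,0]],[[0,0,0],[0,0,0]],[[0,0,0],[0,0,0]],[[0,0,0],[0,0,0]],[[0,0,0],[0,0,0]],[[0,0,0],[0,0,0]],[[0,0,0],[0,0,0]]], "fingers": 0, "squeeze": 22}}

```text
time_s: 23.37
eef_pos: [447.1, 241.0, 123.5]
ee_rot: [0.0, 0.702, 0.712, 0.0]
force: [-0.9, -1.4, 5.6]
grip_width: 0.132
```

Run:
```python
import numpy as np
# arc about the rail rear edge; dx,dz per step
r=np.array([-179,30.]);
last=r
th=0;out=[]
steps=[.01,.02,.03]+[.045]*28
for d in steps:
    th+=d; c,s=np.cos(th),np.sin(th); q=np.array([r[0]*c+r[1]*s,-r[0]*s+r[1]*c]); out.append([0,round(q[0]-last[0],1),-round(q[1]-last[1],1)]); last=q
    print(round(th,3),out[-1],q.round(1))
```

```text
0.01 [0, np.float64(0.3), np.float64(-1.8)] [-178.7   31.8]
0.03 [0, np.float64(0.7), np.float64(-3.6)] [-178.    35.4]
0.06 [0, np.float64(1.1), np.float64(-5.3)] [-176.9   40.7]
0.105 [0, np.float64(2.0), np.float64(-7.9)] [-174.9   48.6]
0.15 [0, np.float64(2.4), np.float64(-7.8)] [-172.5   56.4]
0.195 [0, np.float64(2.7), np.float64(-7.7)] [-169.8   64.1]
0.24 [0, np.float64(3.1), np.float64(-7.6)] [-166.7   71.7]
0.285 [0, np.float64(3.4), np.float64(-7.4)] [-163.3   79.1]
0.33 [0, np.float64(3.7), np.float64(-7.3)] [-159.6   86.4]
0.375 [0, np.float64(4.0), np.float64(-7.1)] [-155.6   93.5]
0.42 [0, np.float64(4.4), np.float64(-6.9)] [-151.2  100.4]
0.465 [0, np.float64(4.7), np.float64(-6.7)] [-146.5  107.1]
0.51 [0, np.float64(5.0), np.float64(-6.5)] [-141.6  113.6]
0.555 [0, np.float64(5.3), np.float64(-6.3)] [-136.3  119.8]
0.6 [0, np.float64(5.5), np.float64(-6.0)] [-130.8  125.8]
0.645 [0, np.float64(5.8), np.float64(-5.8)] [-125.   131.6]
0.69 [0, np.float64(6.0), np.float64(-5.5)] [-119.   137.1]
0.735 [0, np.float64(6.3), np.float64(-5.2)] [-112.7  142.3]
0.78 [0, np.float64(6.5), np.float64(-4.9)] [-106.2  147.2]
0.825 [0, np.float64(6.7), np.float64(-4.6)] [-99.4 151.8]
0.87 [0, np.float64(6.9), np.float64(-4.3)] [-92.5 156.2]
0.915 [0, np.float64(7.1), np.float64(-4.0)] [-85.4 160.2]
0.96 [0, np.float64(7.3), np.float64(-3.7)] [-78.1 163.8]
1.005 [0, np.float64(7.4), np.float64(-3.3)] [-70.6 167.2]
1.05 [0, np.float64(7.6), np.float64(-3.0)] [-63.  170.2]
1.095 [0, np.float64(7.7), np.float64(-2.7)] [-55.3 172.9]
1.14 [0, np.float64(7.8), np.float64(-2.3)] [-47.5 175.2]
1.185 [0, np.float64(7.9), np.float64(-2.0)] [-39.6 177.1]
1.23 [0, np.float64(8.0), np.float64(-1.6)] [-31.6 178.7]
1.275 [0, np.float64(8.1), np.float64(-1.2)] [-23.5 180. ]
1.32 [0, np.float64(8.1), np.float64(-0.9)] [-15.4 180.8]
```

>>> {"fn": "play_rows", "kwargs": {"motion": [[[0,0.3,-1.8],[0,0,0]],[[0,0.7,-3.6],[0,0,0]],[[0,1.1,-5.3],[0,0,0]],[[0,2.0,-7.9],[0,0,0]],[[0,2.4,-7.8],[0,0,0]],[[0,2.7,-7.7],[0,0,0]],[[0,3.1,-7.6],[0,0,0]]]}}

```text
time_s: 23.95
eef_pos: [459.7, 241.2, 165.7]
ee_rot: [0.0, 0.702, 0.712, 0.0]
force: [0.8, 0.8, -3.5]
grip_width: 0.128
```

>>> {"fn": "play_rows", "kwargs": {"motion": [[[0,3.4,-7.4],[0,0,0]],[[0,3.7,-7.3],[0,0,0]],[[0,4.0,-7.1],[0,0,0]],[[0,4.4,-6.9],[0,0,0]],[[0,4.7,-6.7],[0,0,0]],[[0,5.0,-6.5],[0,0,0]],[[0,5.3,-6.3],[0,0,0]],[[0,5.5,-6.0],[0,0,0]]]}}

```text
time_s: 24.62
eef_pos: [495.8, 241.6, 219.4]
ee_rot: [-0.0, 0.702, 0.712, -0.0]
force: [0.3, 0.3, -4.1]
grip_width: 0.129
```

Run:
```python
from h import *
p,R,s=tool();print(s['time_s'],p,s['force'],s['grip_width'])
a=save('scene','s7')
b=cv2.resize(a[140:320,310:490,::-1],(400,400),interpolation=cv2.INTER_CUBIC)
w=cv2.resize(save('wrist','w7')[:,:,::-1],(400,300));c=np.zeros((400,800,3),np.uint8);c[:,:400]=b;c[:300,400:]=w
cv2.imwrite('pics/c7.png',c)
```

```text
24.6167 [495.82543824 241.6432516  219.44397663] [ 0.34469608  0.31147909 -4.07696277] 0.12947716674786178
```

View pics/c7.png

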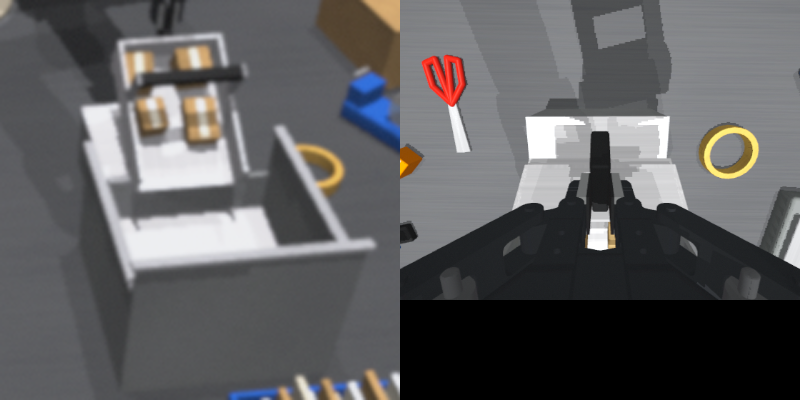

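Run:
```python
from h import *
p,R,s=tool()
pin=np.array([p[0],241.3,p[2]+19])
def pt(X,th):
    d=np.array(X,float)-[-118,0,42];c,sn=np.cos(th),np.sin(th)
    return pin+[d[0]*c+d[2]*sn,d[1],-d[0]*sn+d[2]*c]
for th in(.3,.4,.5,.6,.7):
    print(th,*[((proj('scene',pt(X,th))-[310,140])/.45).round() for X in[(-87,-65,62),(-87,65,62),(95,-65,16),(95,65,16),(-12,-65,120),(-12,65,120)]],pt((61,0,12),th).round())
```

```text
0.3 [117.  37.] [221.  31.] [138. 182.] [247. 174.] [136.  55.] [247.  48.] [658. 241. 157.]
0.4 [117.  40.] [220.  33.] [135. 188.] [242. 181.] [135.  66.] [246.  59.] [650. 241. 141.]
0.5 [117.  43.] [220.  36.] [132. 193.] [237. 186.] [135.  76.] [245.  69.] [639. 241. 127.]
0.6 [117.  45.] [220.  39.] [128. 196.] [231. 189.] [134.  86.] [243.  79.] [627. 241. 113.]
0.7 [116.  48.] [219.  41.] [124. 197.] [226. 190.] [133.  95.] [241.  88.] [614. 241. 101.]
```

>>> {"fn": "play_rows", "kwargs": {"motion": [[[0,0,0],[0,0,0]],[[0,0,0],[0,0,0]],[[0,0,0],[0,0,0]],[[0,0,0],[0,0,0]]], "squeeze": 20}}

```text
time_s: 25.05
eef_pos: [495.3, 241.7, 218.8]
ee_rot: [0.0, 0.702, 0.712, 0.0]
force: [0.3, 0.1, -2.7]
grip_width: 0.129
```

```bash
cat >> h.py <<'E'
def pose_fit(guess=.5):
    """mask-free check: overlay tray outline for the current pinch at several tilts"""
E
python3 - <<'E'
from h import *
p,R,s=tool();print(s['time_s'],p,s['force'],s['wrist_torque'],s['grip_width'])
a=save('scene','s8');b=cv2.imread('pics/s7.png')
print(np.abs(a[:,:,::-1].astype(int)-b)[140:260,340:440].mean())
E
```

```text
25.05 [495.31430397 241.68150114 218.76673008] [ 0.30091498  0.10537969 -2.65258935] [ 0.01222217 -0.2874199   0.04376343] 0.12881279997069994
9.7865
```

```bash
cat > bar.py <<'E'
from h import *
def barpix(im,box=(340,150,430,215)):
    x0,y0,x1,y1=box;g=im[y0:y1,x0:x1].max(axis=2)
    n,l,st,ce=cv2.connectedComponentsWithStats((g<45).astype(np.uint8))
    return [(st[i].tolist(),(ce[i]+[x0,y0]).round(1).tolist()) for i in range(1,n) if st[i,4]>60]
def tilt(im):
    p,R,s=tool();pin=np.array([p[0],p[1]+.3,p[2]+19])
    def pt(X,th):
        d=np.array(X,float)-[-118,0,42];c,sn=np.cos(th),np.sin(th)
        return pin+[d[0]*c+d[2]*sn,d[1],-d[0]*sn+d[2]*c]
    return {th:(proj('scene',pt((-12,0,112),th)).round(1).tolist(),pt((61,0,12),th).round().tolist()) for th in np.arange(.3,1.5,.1).round(1)}
E
python3 - <<'E'
from bar import *
for n in('s7','s8'):
    im=cv2.imread(f'pics/{n}.png');print(n,barpix(im))
for k,v in tilt(im).items():print(k,v)
E
```

```text
s7 [([0, 4, 16, 15, 133], [347.6, 160.8])]
s8 [([0, 3, 16, 16, 137], [347.5, 160.6])]
0.3 ([395.6, 165.1], [657.0, 242.0, 156.0])
0.4 ([395.3, 169.7], [649.0, 242.0, 140.0])
0.5 ([394.8, 174.1], [638.0, 242.0, 126.0])
0.6 ([394.2, 178.2], [626.0, 242.0, 112.0])
0.7 ([393.5, 181.9], [613.0, 242.0, 100.0])
0.8 ([392.7, 185.3], [599.0, 242.0, 89.0])
0.9 ([391.8, 188.2], [583.0, 242.0, 79.0])
1.0 ([390.9, 190.7], [567.0, 242.0, 71.0])
1.1 ([389.8, 192.7], [550.0, 242.0, 65.0])
1.2 ([388.7, 194.3], [532.0, 242.0, 60.0])
1.3 ([387.6, 195.4], [514.0, 242.0, 57.0])
1.4 ([386.4, 196.1], [496.0, 242.0, 56.0])
```

Run:
```python
from bar import *
im=cv2.imread('pics/s8.png');k=5
c=cv2.resize(im[145:240,340:450],None,fx=k,fy=k,interpolation=cv2.INTER_CUBIC)
p,R,s=tool();pin=np.array([p[0],p[1]+.3,p[2]+19])
def pt(X,th):
    d=np.array(X,float)-[-118,0,42];cc,sn=np.cos(th),np.sin(th)
    return pin+[d[0]*cc+d[2]*sn,d[1],-d[0]*sn+d[2]*cc]
for th,col in((.45,(255,0,255)),(.6,(0,255,0))):
    for X,Y in[((-12,-65,120),(-12,65,120)),((95,-65,14),(95,65,14)),((-87,-65,62),(-87,65,62)),((-87,-65,62),(95,-65,62))]:
        a,b=[tuple(((proj('scene',pt(V,th))-[340,145]+.5)*k).astype(int).tolist()) for V in(X,Y)]
        cv2.line(c,a,b,col,1)
g=[tuple(((proj('scene',V)-[340,145]+.5)*k).astype(int).tolist()) for V in((625,151,110),(625,331,110))];cv2.line(c,*g,(0,0,255),1)
cv2.imwrite('pics/c8.png',c)
g=im[150:215,394].max(axis=1);print(list(enumerate(g.tolist(),150)))
```

```text
[(150, 93), (151, 92), (152, 91), (153, 91), (154, 97), (155, 125), (156, 162), (157, 167), (158, 134), (159, 105), (160, 101), (161, 98), (162, 100), (163, 104), (164, 113), (165, 123), (166, 127), (167, 128), (168, 134), (169, 158), (170, 170), (171, 129), (172, 76), (173, 57), (174, 56), (175, 52), (176, 57), (177, 113), (178, 177), (179, 214), (180, 221), (181, 222), (182, 222), (183, 220), (184, 215), (185, 206), (186, 185), (187, 152), (188, 126), (189, 116), (190, 105), (191, 98), (192, 90), (193, 82), (194, 80), (195, 82), (196, 85), (197, 99), (198, 115), (199, 123), (200, 116), (201, 105), (202, 101), (203, 109), (204, 129), (205, 142), (206, 149), (207, 156), (208, 161), (209, 167), (210, 174), (211, 177), (212, 183), (213, 195), (214, 210)]
```

View pics/c8.png

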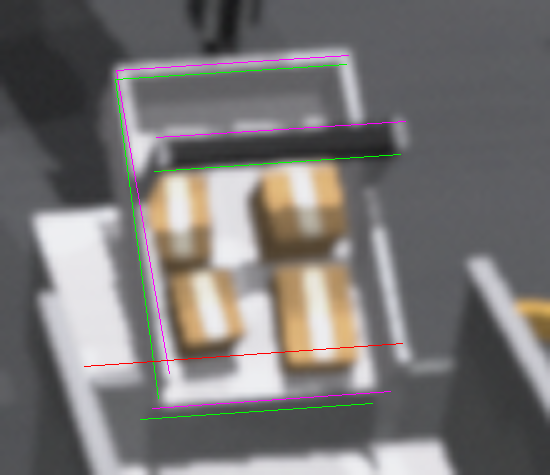

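The overlay shows the tray tipped only about 0.45 rad. The friction of the pads is carrying its nose, so the front bar hangs about 20 mm above and ahead of the rail. I'll go back and down to reseat the bar behind the rail.

>>> {"fn": "play_rows", "kwargs": {"motion": [[[0,-3,-1],[0,0,0]],[[0,-6,0],[0,0,0]],[[0,-6,0],[0,0,0]],[[0,-5,2],[0,0,0]],[[0,-2,4],[0,0,0]],[[0,0,5],[0,0,0]],[[0,0,5],[0,0,0]],[[0,0,4],[0,0,0]],[[0,0,2],[0,0,0]],[[0,0,0],[0,0,0]],[[0,0,0],[0,0,0]]]}}

```text
time_s: 26.02
eef_pos: [473.6, 241.3, 197.7]
ee_rot: [0.0, 0.702, 0.712, 0.0]
force: [1.5, -0.2, -0.5]
grip_width: 0.127
```

```bash
cat > cmpo.py <<'E'
import sys
from bar import *
def edge():
    im=ctrl.capture('scene');out=[]
    for col in(388,394,400):
        g=im[150:230,col].max(axis=1).astype(float);d=np.where(g<75)[0]
        d=[r for r in d if r+150>158]
        out.append((col,d[0]+150 if d else None,d[-1]+150 if d else None,[int(v) for v in g[5:60:3]] if 0 else ''))
    return im,out
p,R,s=tool();print(s['time_s'],p,s['force'],s['wrist_torque'],s['grip_width'])
im,o=edge();print(o);cv2.imwrite(f'pics/{sys.argv[1]}.png',im[:,:,::-1])
for k,v in tilt(im).items():print(k,v)
E
python3 cmpo.py s9
```

```text
26.0167 [473.59814115 241.31622853 197.72432278] [ 1.4536178  -0.21055592 -0.45785152] [-0.00429486 -0.32999607  0.05667406] 0.12684550366170236
[(388, np.int64(168), np.int64(173), ''), (394, np.int64(168), np.int64(172), ''), (400, np.int64(167), np.int64(172), '')]
0.3 ([392.3, 167.1], [636.0, 242.0, 135.0])
0.4 ([392.0, 171.6], [627.0, 242.0, 119.0])
0.5 ([391.5, 175.9], [616.0, 242.0, 105.0])
0.6 ([391.0, 179.8], [604.0, 242.0, 91.0])
0.7 ([390.3, 183.5], [591.0, 242.0, 79.0])
0.8 ([389.6, 186.7], [577.0, 242.0, 68.0])
0.9 ([388.7, 189.6], [561.0, 242.0, 58.0])
1.0 ([387.8, 192.0], [545.0, 242.0, 50.0])
1.1 ([386.8, 194.0], [528.0, 242.0, 44.0])
1.2 ([385.8, 195.5], [510.0, 242.0, 39.0])
1.3 ([384.7, 196.6], [493.0, 242.0, 36.0])
1.4 ([383.6, 197.2], [474.0, 242.0, 35.0])
```

>>> {"fn": "play_rows", "kwargs": {"motion": [[[0,-2,-2],[0,0,0]],[[0,-4,-2],[0,0,0]],[[0,-4,0],[0,0,0]],[[0,-2,2],[0,0,0]],[[0,0,4],[0,0,0]],[[0,0,4],[0,0,0]],[[0,0,4],[0,0,0]],[[0,0,3],[0,0,0]],[[0,0,0],[0,0,0]],[[0,0,0],[0,0,0]]]}}

```text
time_s: 26.9
eef_pos: [461.5, 241.1, 184.6]
ee_rot: [0.0, 0.702, 0.712, -0.0]
force: [1.9, 0.4, -1.4]
grip_width: 0.128
```

```bash
python3 cmpo.py s10|head -6
```

```text
26.9 [461.51087298 241.12842759 184.61873842] [ 1.90251979  0.42765926 -1.43704935] [-0.0534317  -0.38417474 -0.03980782] 0.12848223012927557
[(388, np.int64(166), np.int64(171), ''), (394, np.int64(166), np.int64(171), ''), (400, np.int64(165), np.int64(170), '')]
0.3 ([390.4, 168.7], [624.0, 241.0, 122.0])
0.4 ([390.2, 173.1], [615.0, 241.0, 106.0])
0.5 ([389.7, 177.3], [604.0, 241.0, 92.0])
0.6 ([389.2, 181.2], [592.0, 241.0, 78.0])
```

>>> {"fn": "play_rows", "kwargs": {"motion": [[[0,0,3],[0,0,0]],[[0,0,4],[0,0,0]],[[0,0,4],[0,0,0]],[[0,0,3],[0,0,0]],[[0,0,0],[0,0,0]],[[0,0,0],[0,0,0]]]}}

```text
time_s: 27.45
eef_pos: [461.4, 241.2, 170.7]
ee_rot: [0.0, 0.702, 0.712, -0.0]
force: [1.4, -0.2, -1.1]
grip_width: 0.13
```

```bash
sed -i 's/np.arange(.3,1.5,.1)/np.arange(.1,1.5,.1)/' bar.py; python3 cmpo.py s11|head -7
```

```text
27.45 [461.39951395 241.17990369 170.71700916] [ 1.39609362 -0.17053277 -1.10203979] [-0.01737722 -0.24115287 -0.00880381] 0.13030577258954157
[(388, np.int64(168), np.int64(173), ''), (394, np.int64(167), np.int64(172), ''), (400, np.int64(167), np.int64(172), '')]
0.1 ([390.0, 163.7], [637.0, 241.0, 142.0])
0.2 ([390.0, 168.4], [631.0, 241.0, 125.0])
0.3 ([389.8, 172.9], [624.0, 241.0, 108.0])
0.4 ([389.5, 177.3], [615.0, 241.0, 93.0])
0.5 ([389.1, 181.4], [604.0, 241.0, 78.0])
```

```bash
cat > arc.py <<'E'
import numpy as np,sys
def rows(pin,th_steps,ph_steps,ph0=0,piv=(624,112)):
    pin=np.array(pin,float);piv=np.array(piv,float);r=pin-piv;th=0;ph=ph0
    tz=lambda f:np.array([-np.sin(f),-np.cos(f)]);ty=lambda f:np.array([np.cos(f),-np.sin(f)])
    tcp=pin+19*tz(ph);out=[]
    for a,b in zip(th_steps,ph_steps):
        th+=a;c,s=np.cos(th),np.sin(th);q=piv+[r[0]*c+r[1]*s,-r[0]*s+r[1]*c]
        n=q+19*tz(ph+b);d=n-tcp
        out.append([[0,round(float(d@ty(ph)),1),round(float(d@tz(ph)),1)],[round(float(np.degrees(b)),2),0,0]]);tcp=n;ph+=b
    return out,tcp
if __name__=='__main__':
    st=[.01,.02,.03]+[.04]*17+[.03,.02,.01]
    o,t=rows((461.4,189.7),st,st);print(o[:12]);print(o[12:]);print(sum(st),t)
E
python3 arc.py
```

```text
[[[0, 0.6, -1.6], [0.57, 0, 0]], [[0, 1.2, -3.2], [1.15, 0, 0]], [[0, 1.8, -4.9], [1.72, 0, 0]], [[0, 2.5, -6.5], [2.29, 0, 0]], [[0, 2.5, -6.5], [2.29, 0, 0]], [[0, 2.5, -6.5], [2.29, 0, 0]], [[0, 2.5, -6.5], [2.29, 0, 0]], [[0, 2.5, -6.5], [2.29, 0, 0]], [[0, 2.5, -6.5], [2.29, 0, 0]], [[0, 2.5, -6.5], [2.29, 0, 0]], [[0, 2.5, -6.5], [2.29, 0, 0]], [[0, 2.5, -6.5], [2.29, 0, 0]]]
[[[0, 2.5, -6.5], [2.29, 0, 0]], [[0, 2.5, -6.5], [2.29, 0, 0]], [[0, 2.5, -6.5], [2.29, 0, 0]], [[0, 2.5, -6.5], [2.29, 0, 0]], [[0, 2.5, -6.5], [2.29, 0, 0]], [[0, 2.5, -6.5], [2.29, 0, 0]], [[0, 2.5, -6.5], [2.29, 0, 0]], [[0, 2.5, -6.5], [2.29, 0, 0]], [[0, 1.8, -4.9], [1.72, 0, 0]], [[0, 1.2, -3.2], [1.15, 0, 0]], [[0, 0.6, -1.6], [0.57, 0, 0]]]
0.8 [552.8242916  269.53878422]
```

The tray is now seated close to the rail, tipped about 0.28 rad. From here I'll swing the tool with the tray, so the pads don't have to slip.

>>> {"fn": "play_rows", "kwargs": {"motion": [[[0,0.6,-1.6],[0.57,0,0]],[[0,1.2,-3.2],[1.15,0,0]],[[0,1.8,-4.9],[1.72,0,0]],[[0,2.5,-6.5],[2.29,0,0]],[[0,2.5,-6.5],[2.29,0,0]],[[0,2.5,-6.5],[2.29,0,0]],[[0,2.5,-6.5],[2.29,0,0]],[[0,2.5,-6.5],[2.29,0,0]]], "squeeze": 28}}

```text
time_s: 28.17
eef_pos: [482.4, 241.5, 211.8]
ee_rot: [-0.092, 0.696, 0.706, -0.093]
force: [-0.4, -0.1, -0.2]
grip_width: 0.131
```

>>> {"fn": "play_rows", "kwargs": {"motion": [[[0,2.5,-6.5],[2.29,0,0]],[[0,2.5,-6.5],[2.29,0,0]],[[0,2.5,-6.5],[2.29,0,0]],[[0,2.5,-6.5],[2.29,0,0]],[[0,2.5,-6.5],[2.29,0,0]],[[0,0,0],[0,0,0]]]}}

```text
time_s: 28.67
eef_pos: [505.9, 241.5, 237.1]
ee_rot: [-0.16, 0.684, 0.693, -0.162]
force: [0.0, -0.6, -1.0]
grip_width: 0.132
```

Run:
```python
from h import *
p,R,s=tool();print(s['time_s'],p,R.round(3),s['force'],s['wrist_torque'],s['grip_width'],s['joints'])
print('pinch',p-19*R[:,2],'tilt',np.arctan2(-R[0,2],-R[2,2]))
im=save('scene','s12')
```

```text
28.6667 [505.89597762 241.4805829  237.09848397] [[-0.013  0.896 -0.445]
 [ 1.     0.011 -0.005]
 [ 0.    -0.445 -0.896]] [ 0.00289779 -0.64403444 -1.00988902] [-0.03947261 -0.45953969  0.06374303] 0.13160592201885954 [ 0.19530156  0.66188303  0.96751766  0.08771694  1.96488143 -1.37323055]
pinch [514.34269857 241.58485616 254.11735679] tilt 0.4606952229755257
```

>>> {"fn": "play_rows", "kwargs": {"motion": [[[0,2.5,-6.5],[2.29,0,0]],[[0,2.5,-6.5],[2.29,0,0]],[[0,2.5,-6.5],[2.29,0,0]],[[0,2.5,-6.5],[2.29,0,0]],[[0,2.5,-6.5],[2.29,0,0]],[[0,2.5,-6.5],[2.29,0,0]],[[0,1.8,-4.9],[1.72,0,0]],[[0,1.2,-3.2],[1.15,0,0]],[[0,0,0],[0,0,0]],[[0,0,0],[0,0,0]]]}}

```text
time_s: 29.55
eef_pos: [545.6, 242.5, 265.8]
ee_rot: [-0.257, 0.654, 0.663, -0.26]
force: [2.0, -0.4, -2.0]
grip_width: 0.13
```

Run:
```python
from h import *
p,R,s=tool();print(s['time_s'],p,s['force'],s['wrist_torque'],s['grip_width'],s['joints'])
print('pinch',p-19*R[:,2],'tilt',np.arctan2(-R[0,2],-R[2,2]))
im=save('scene','s13');save('top','t13')
for c in('scene','top'):
  for n in['box_a_c','box_b_c','box_c_c','box_d_c']:
    print(c,n,[(round(r['p'],2),round(r['position'][0]*560),round(r['position'][1]*420)) for r in ctrl.spot_in(c,n)][:5])
k=5;c=cv2.resize(im[135:265,335:475,::-1],None,fx=4,fy=4,interpolation=cv2.INTER_CUBIC)
cv2.imwrite('pics/c13.png',c)
```

```text
29.55 [545.60798176 242.49538049 265.83673968] [ 2.04721086 -0.39727393 -1.96848497] [-0.03269696 -1.17729187  0.01694011] 0.12952110832485125 [ 0.17131444  0.98856602  0.41856797  0.17252089  2.46912003 -1.31901291]
pinch [558.53250053 242.66951077 279.76248897] tilt 0.7481260271074562
scene box_a_c [(0.8, 380, 227)]
scene box_b_c [(0.93, 403, 240)]
scene box_c_c [(0.45, 244, 200)]
scene box_d_c [(0.79, 383, 246), (0.72, 187, 297), (0.6, 457, 214), (0.55, 271, 234), (0.31, 393, 193)]
top box_a_c [(0.65, 199, 181), (0.55, 205, 190), (0.32, 280, 263)]
top box_b_c []
top box_c_c [(0.52, 334, 281)]
top box_d_c [(0.5, 309, 218), (0.5, 331, 167), (0.44, 374, 146)]
```

View pics/c13.png

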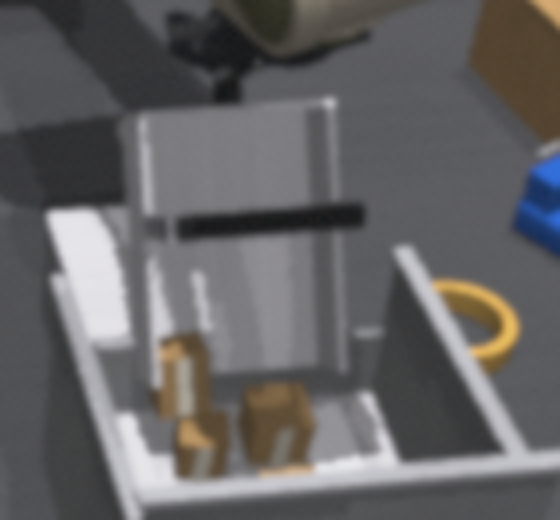

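>>> {"fn": "play_rows", "kwargs": {"motion": [[[0,1.2,-3.2],[1.15,0,0]],[[0,2.5,-6.5],[2.29,0,0]],[[0,1.8,-4.9],[1.72,0,0]],[[0,0.6,-1.6],[0.57,0,0]],[[0,0,0],[0,0,0]],[[0,0,0],[0,0,0]],[[0,0,0],[0,0,0]]]}}

```text
time_s: 30.63
eef_pos: [553.4, 240.3, 272.0]
ee_rot: [-0.288, 0.641, 0.649, -0.291]
force: [0.2, 0.3, -2.6]
grip_width: 0.125
```

Run:
```python
from h import *
p,R,s=tool();print(s['time_s'],p,s['force'],s['wrist_torque'],s['joints'])
print('pinch',p-19*R[:,2],'tilt',np.arctan2(-R[0,2],-R[2,2]))
im=save('scene','s14');b=cv2.imread('pics/s13.png')[:,:,::-1].astype(int)
d=np.abs(im.astype(int)-b).mean(axis=2);print('box1 region',d[218:242,374:388].mean(),'box2',d[238:255,378:392].mean(),'box3',d[230:252,395:415].mean(),'bg',d[300:400,0:50].mean())
from itertools import product
# brown mask
for nm,f in(('s13',b.astype(np.uint8)),('s14',im)):
    h=cv2.cvtColor(np.ascontiguousarray(f[205:262,360:440]),cv2.COLOR_RGB2HSV);m=((h[...,0]>8)&(h[...,0]<25)&(h[...,1]>80)).astype(np.uint8)
    n,l,st,ce=cv2.connectedComponentsWithStats(m);print(nm,[(st[i].tolist(),(ce[i]+[360,205]).round().tolist()) for i in range(1,n) if st[i,4]>8])
```

```text
30.6333 [553.37892404 240.25109716 271.98497937] [ 0.21047379  0.26321937 -2.59571548] [-0.00675885 -0.6577581   0.01055893] [ 0.16259639  1.12315746  0.18705344  0.24453834  2.65787805 -1.25431747]
pinch [567.58343175 240.41332155 284.60265126] tilt 0.8444906150367536
box1 region 20.702380952380953 box2 16.914565826330534 box3 3.6787878787878796 bg 0.9949333333333332
s13 [([14, 14, 18, 34, 272], [383.0, 236.0]), ([35, 26, 18, 19, 246], [403.0, 239.0])]
s14 [([13, 15, 19, 34, 248], [382.0, 238.0]), ([35, 26, 18, 19, 246], [403.0, 239.0])]
```

Run:
```python
from arc import rows
st=[-.02,-.04,-.05,-.05,-.05,-.05,-.04]
o,t=rows((567.6,284.6),st,st,.8445);print(o,t)
```

```text
[[[0, -1.0, 3.3], [-1.15, 0, 0]], [[0, -2.0, 6.7], [-2.29, 0, 0]], [[0, -2.5, 8.4], [-2.86, 0, 0]], [[0, -2.5, 8.4], [-2.86, 0, 0]], [[0, -2.5, 8.4], [-2.86, 0, 0]], [[0, -2.5, 8.4], [-2.86, 0, 0]], [[0, -2.0, 6.7], [-2.29, 0, 0]]] [509.27041556 243.9713969 ]
```

>>> {"fn": "play_rows", "kwargs": {"motion": [[[0,-1.0,3.3],[-1.15,0,0]],[[0,-2.0,6.7],[-2.29,0,0]],[[0,-2.5,8.4],[-2.86,0,0]],[[0,-2.5,8.4],[-2.86,0,0]],[[0,-2.5,8.4],[-2.86,0,0]],[[0,-2.5,8.4],[-2.86,0,0]],[[0,-2.0,6.7],[-2.29,0,0]],[[0,0,0],[0,0,0]],[[0,0,0],[0,0,0]]]}}

```text
time_s: 31.43
eef_pos: [508.8, 239.7, 244.5]
ee_rot: [-0.19, 0.676, 0.685, -0.192]
force: [-0.2, -0.0, -3.2]
grip_width: 0.13
```

Run:
```python
from h import *
p,R,s=tool();print(s['time_s'],p,s['force'],s['wrist_torque'],s['joints'])
print('pinch',p-19*R[:,2],'tilt',np.arctan2(-R[0,2],-R[2,2]))
im=save('scene','s15');f=im
h=cv2.cvtColor(np.ascontiguousarray(f[145:262,355:445]),cv2.COLOR_RGB2HSV);m=((h[...,0]>8)&(h[...,0]<25)&(h[...,1]>80)).astype(np.uint8)
n,l,st,ce=cv2.connectedComponentsWithStats(m);print([((st[i][:2]+[355,145]).tolist(),st[i][2:].tolist(),(ce[i]+[355,145]).round().tolist()) for i in range(1,n) if st[i,4]>8])
A=[cv2.imread(f'pics/{x}.png')[140:265,345:445] for x in('s14','s15')]
cv2.imwrite('pics/c15.png',cv2.resize(np.hstack(A),None,fx=4,fy=4,interpolation=cv2.INTER_CUBIC))
```

```text
31.4333 [508.77177519 239.69293361 244.50392319] [-0.1799668  -0.04670812 -3.20083341] [-0.01725229 -0.29381734  0.01824897] [ 0.18603728  0.72184784  0.87568178  0.10427533  2.08224948 -1.37196207]
pinch [518.65936401 239.7990607  260.72811267] tilt 0.5473281286898745
[([372, 220], [21, 34, 303], [382.0, 237.0]), ([396, 230], [18, 20, 258], [404.0, 238.0])]
```

The parcels stayed put in the hopper while the tray swung back. I'm lowering it now, about 4 mm back from the rail so the front bar lands behind it.

Run:
```python
from arc import rows
st=[-.02,-.03]+[-.04]*16+[-.03,-.025,-.02,-.015]
o,t=rows((514.7,260.7),st,st,.547,(620,112));print(sum(st));print(o[:11]);print(o[11:],t)
```

```text
-0.78
[[[0, -1.0, 3.4], [-1.15, 0, 0]], [[0, -1.5, 5.0], [-1.72, 0, 0]], [[0, -2.0, 6.7], [-2.29, 0, 0]], [[0, -2.0, 6.7], [-2.29, 0, 0]], [[0, -2.0, 6.7], [-2.29, 0, 0]], [[0, -2.0, 6.7], [-2.29, 0, 0]], [[0, -2.0, 6.7], [-2.29, 0, 0]], [[0, -2.0, 6.7], [-2.29, 0, 0]], [[0, -2.0, 6.7], [-2.29, 0, 0]], [[0, -2.0, 6.7], [-2.29, 0, 0]], [[0, -2.0, 6.7], [-2.29, 0, 0]]]
[[[0, -2.0, 6.7], [-2.29, 0, 0]], [[0, -2.0, 6.7], [-2.29, 0, 0]], [[0, -2.0, 6.7], [-2.29, 0, 0]], [[0, -2.0, 6.7], [-2.29, 0, 0]], [[0, -2.0, 6.7], [-2.29, 0, 0]], [[0, -2.0, 6.7], [-2.29, 0, 0]], [[0, -2.0, 6.7], [-2.29, 0, 0]], [[0, -1.5, 5.0], [-1.72, 0, 0]], [[0, -1.3, 4.2], [-1.43, 0, 0]], [[0, -1.0, 3.4], [-1.15, 0, 0]], [[0, -0.8, 2.5], [-0.86, 0, 0]]] [444.95020717 125.1709367 ]
```

>>> {"fn": "play_rows", "kwargs": {"motion": [[[0,-3.4,2.1],[0,0,0]],[[0,-1.0,3.4],[-1.15,0,0]],[[0,-1.5,5.0],[-1.72,0,0]],[[0,-2.0,6.7],[-2.29,0,0]],[[0,-2.0,6.7],[-2.29,0,0]],[[0,-2.0,6.7],[-2.29,0,0]],[[0,-2.0,6.7],[-2.29,0,0]],[[0,-2.0,6.7],[-2.29,0,0]],[[0,-2.0,6.7],[-2.29,0,0]],[[0,-2.0,6.7],[-2.29,0,0]],[[0,-2.0,6.7],[-2.29,0,0]],[[0,-2.0,6.7],[-2.29,0,0]]]}}

```text
time_s: 32.48
eef_pos: [461.8, 239.0, 186.1]
ee_rot: [-0.049, 0.701, 0.71, -0.049]
force: [-1.0, -0.0, -3.4]
grip_width: 0.128
```

>>> {"fn": "play_rows", "kwargs": {"motion": [[[0,-2.0,6.7],[-2.29,0,0]],[[0,-2.0,6.7],[-2.29,0,0]],[[0,-2.0,6.7],[-2.29,0,0]],[[0,-2.0,6.7],[-2.29,0,0]],[[0,0,0],[0,0,0]]]}}

```text
time_s: 32.9
eef_pos: [450.2, 238.9, 159.3]
ee_rot: [0.007, 0.703, 0.712, 0.007]
force: [-0.5, 0.4, -2.7]
grip_width: 0.128
```

>>> {"fn": "play_rows", "kwargs": {"motion": [[[0,-2.0,6.7],[-2.29,0,0]],[[0,-2.0,6.7],[-2.29,0,0]],[[0,-2.0,6.7],[-2.29,0,0]],[[0,-1.5,5.0],[-1.72,0,0]],[[0,-1.3,4.2],[-1.43,0,0]],[[0,-1.0,3.4],[-1.15,0,0]],[[0,0,0],[0,0,0]]]}}

```text
time_s: 33.48
eef_pos: [445.1, 238.8, 126.5]
ee_rot: [0.075, 0.699, 0.707, 0.076]
force: [-0.9, -0.5, -1.9]
grip_width: 0.129
```

Run:
```python
from h import *
p,R,s=tool();print(s['time_s'],p,R[:,:2],s['force'],s['wrist_torque'])
print('pinch',p-19*R[:,2],'tilt',np.arctan2(-R[0,2],-R[2,2]))
im=save('scene','s16')
pin=p-19*R[:,2]
def pt(X,th):
    d=np.array(X,float)-[-118,0,42];c,sn=np.cos(th),np.sin(th)
    return pin+[d[0]*c+d[2]*sn,d[1],-d[0]*sn+d[2]*c]
for col in(385,394,402):
    g=im[140:190,col].max(axis=1);print(col,[i+140 for i in np.where(g<70)[0]])
for th in(-.1,-.05,0,.05,.1,.15):print(th,proj('scene',pt((-12,0,112),th)).round(1),pt((61,0,12),th).round())
```

```text
33.4833 [445.09185552 238.80713975 126.46193569] [[-1.20539605e-02  9.77035139e-01]
 [ 9.99927251e-01  1.16842369e-02]
 [ 4.40670826e-04  2.12757646e-01]] [-0.93146379 -0.52661692 -1.92212526] [ 0.00963205  0.44346634 -0.01605304]
pinch [441.04985217 238.75023241 145.02692883] tilt -0.2143762245918246
385 [np.int64(140), np.int64(141), np.int64(142), np.int64(146), np.int64(147), np.int64(148), np.int64(149), np.int64(150), np.int64(151), np.int64(152), np.int64(153), np.int64(154), np.int64(166), np.int64(167), np.int64(168), np.int64(169), np.int64(170), np.int64(171)]
394 [np.int64(140), np.int64(141), np.int64(142), np.int64(143), np.int64(144), np.int64(145), np.int64(165), np.int64(166), np.int64(167), np.int64(168), np.int64(169), np.int64(170), np.int64(171)]
402 [np.int64(165), np.int64(166), np.int64(167), np.int64(168), np.int64(169), np.int64(170)]
-0.1 [384.8 164. ] [622. 239. 133.]
-0.05 [384.9 166.2] [621. 239. 124.]
0 [385.1 168.5] [620. 239. 115.]
0.05 [385.1 170.8] [618. 239. 106.]
0.1 [385.2 173.1] [616. 239.  97.]
0.15 [385.2 175.4] [614. 239.  89.]
```

>>> {"fn": "play_rows", "kwargs": {"motion": [[[0,-0.2,1],[0,0,0]],[[0,-0.2,1],[0,0,0]],[[0,-0.2,1],[0,0,0]],[[0,0,0],[0,0,0]],[[0,0,0],[0,0,0]]]}}

```text
time_s: 33.95
eef_pos: [446.0, 239.0, 125.8]
ee_rot: [0.076, 0.699, 0.707, 0.078]
force: [-9.7, -3.0, 15.3]
grip_width: 0.134
```

>>> {"fn": "play_rows", "kwargs": {"motion": [[[0,0.2,-1],[0,0,0]],[[0,0.2,-1],[0,0,0]],[[0,0,0],[0,0,0]]]}}

```text
time_s: 34.2
eef_pos: [445.8, 238.9, 126.2]
ee_rot: [0.076, 0.699, 0.707, 0.077]
force: [1.1, -0.6, -1.9]
grip_width: 0.125
```

>>> {"fn": "play_rows", "kwargs": {"motion": [[[0,0,0],[0,0,0]],[[0,0,0],[0,0,0]],[[0,0,0],[0,0,0]],[[0,0,0],[0,0,0]],[[0,0,0],[0,0,0]],[[0,0,0],[0,0,0]]], "fingers": 50}}

```text
time_s: 34.7
eef_pos: [445.5, 238.9, 126.0]
ee_rot: [0.076, 0.699, 0.707, 0.077]
force: [0.3, -1.1, -2.0]
grip_width: 0.583
```

>>> {"fn": "play_rows", "kwargs": {"motion": [[[0,-2,-8],[0,0,0]],[[0,-3,-14],[2,0,0]],[[0,-3,-18],[3,0,0]],[[0,-2,-20],[3,0,0]],[[0,0,-20],[3,0,0]],[[0,0,-18],[1.3,0,0]],[[0,0,-12],[0,0,0]],[[0,0,0],[0,0,0]],[[0,0,0],[0,0,0]]]}}

```text
time_s: 35.45
eef_pos: [422.9, 238.5, 233.3]
ee_rot: [0.001, 0.703, 0.712, 0.002]
force: [-0.3, -1.0, -0.7]
grip_width: 0.585
```

Run:
```python
from h import *
p,R,s=tool();print(s['time_s'],p,R[:,:2].round(3),s['force'])
im=save('scene','s17');w=save('wrist','w17')
a=cv2.resize(im[135:265,335:460,::-1],(480,500),interpolation=cv2.INTER_CUBIC);b=cv2.resize(w[:,:,::-1],(320,240))
c=np.zeros((500,800,3),np.uint8);c[:,:480]=a;c[:240,480:]=b;t=save('top','t17')
c[240:,480:]=cv2.resize(t[85:265,130:350,::-1][:,:160],(320,260),interpolation=cv2.INTER_CUBIC)
cv2.imwrite('pics/c17.png',c)
```

```text
35.45 [422.94336181 238.54903193 233.30321291] [[-0.012  1.   ]
 [ 1.     0.012]
 [ 0.001  0.003]] [-0.29323036 -1.02831422 -0.67942478]
```

View pics/c17.png

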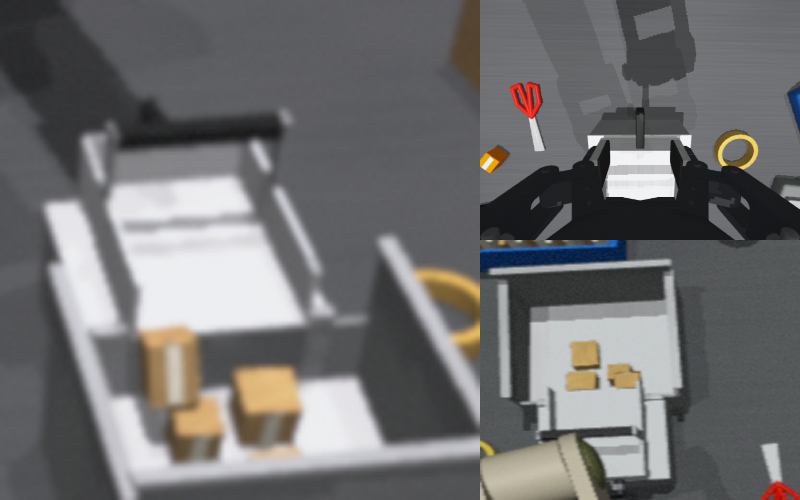

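The tray stands empty on the ledge, with the bar at (200,130) and the tab at (640,128) in the wrist inset. All four parcels lie in the hopper, at (584,353), (580,380), (618,372) and (628,380) in the top inset. Next I measure the gap to the rail.

Run:
```python
from h import *
w=cv2.imread('pics/w17.png').max(axis=2)
print('tabcol',w[180:270:2,280].tolist());print('row220',w[215,255:305:2].tolist());print('side',w[225:262:2,225].tolist())
t=cv2.imread('pics/t17.png');print('top col210 rows180-215',t[175:225,190].max(axis=1).tolist())
# triangulate upper box
def tri(a,b):
    o1,d1=ray('scene',a);o2,d2=ray('top',b);d1/=np.linalg.norm(d1);d2/=np.linalg.norm(d2)
    A=np.stack([d1,-d2],1);k=np.linalg.lstsq(A,o2-o1,rcond=None)[0];P=o1+d1*k[0];Q=o2+d2*k[1];return P.round(),Q.round()
f=lambda x,y:(335+x*125/480,135+y*.26)
g=lambda x,y:(130+(x-480)/2,85+(y-240)*180/260)
for a in((172,332),(197,408),(267,375)):
  for b in((618,372),(628,380),(584,353),(580,380)):
    P,Q=tri(f(*a),g(*b)); 
    if np.linalg.norm(P-Q)<15: print(a,b,P,Q)
for n in['carry','tab']:
    for r in ctrl.spot_in('scene',n)[:1]: print(n,r['p'],r['position'][0]*560,r['position'][1]*420)
for x in(558,561,564,567):print(x,proj('scene',(x-12,240,212)).round(1))
```

```text
tabcol [113, 113, 113, 111, 31, 23, 21, 21, 28, 43, 80, 77, 77, 76, 70, 68, 69, 68, 68, 67, 67, 68, 67, 66, 66, 65, 65, 64, 63, 63, 64, 62, 62, 61, 61, 58, 59, 59, 56, 55, 96, 113, 236, 236, 238]
row220 [75, 75, 76, 74, 75, 73, 73, 74, 75, 43, 68, 70, 69, 69, 68, 62, 36, 75, 75, 78, 77, 77, 78, 78, 78]
side [75, 74, 75, 73, 74, 92, 153, 144, 117, 115, 22, 20, 24, 21, 20, 22, 23, 22, 20]
top col210 rows180-215 [201, 205, 204, 200, 197, 179, 177, 175, 175, 175, 177, 175, 180, 190, 203, 204, 203, 202, 204, 204, 204, 204, 204, 203, 205, 205, 205, 204, 205, 204, 203, 205, 204, 204, 204, 204, 204, 205, 201, 181, 88, 54, 59, 55, 53, 48, 115, 191, 196, 204]
(172, 332) (618, 372) [674. 202. 134.] [675. 209. 136.]
(172, 332) (628, 380) [663. 206. 124.] [662. 198. 123.]
(197, 408) (618, 372) [693. 222.  77.] [692. 219.  77.]
(267, 375) (584, 353) [719. 258. 129.] [719. 258. 129.]
(267, 375) (580, 380) [676. 275.  89.] [675. 273.  88.]
carry 0.59 385.896 193.998
558 [385.3 169.2]
561 [385.5 169.8]
564 [385.8 170.4]
567 [386.1 171. ]
```

Run:
```python
from h import *
for n,px,z in[('tip top',(280,199.5),157),('tip low',(280,187),127),('L',(273.5,215),157),('R',(287,215),157),('ledge side',(225,235),100),('rearwall top',(280,262.5),162)]:
    print(n,watz(px,z).round(1))
im=cv2.imread('pics/s17.png')
for col in(370,380,390,400,407):
    g=im[150:185,col].max(axis=1);r=np.where(g<70)[0]+150;print(col,r.min() if len(r) else 0,r.max() if len(r) else 0)
for V in((550,176,212),(550,306,212)):print(proj('scene',V))
```

```text
tip top [416.4 239.4 157. ]
tip low [412.9 239.4 127. ]
L [429.  234.5 157. ]
R [428.9 245.1 157. ]
ledge side [467.5 186.  100. ]
rearwall top [467.1 240.  162. ]
370 161 173
380 166 172
390 166 171
400 165 170
407 166 171
[362.81957917 171.52198493]
[409.04086527 168.48403305]
```

The tray sits about 10 mm short of the rail, level and square. I'll take the tab again and slide it home.

>>> {"fn": "play_rows", "kwargs": {"motion": [[[0,3,5],[0,0,0]],[[0,5,12],[0,0,0]],[[0.5,5,18],[0,0,0]],[[0.5,4,20],[0,0,0]],[[0,0,20],[0,0,0]],[[0,0,16],[0,0,0]],[[0,0,11],[0,0,0]],[[0,0,7],[0,0,0]],[[0,0,0],[0,0,0]]]}}

```text
time_s: 36.45
eef_pos: [439.6, 239.6, 122.5]
ee_rot: [-0.0, 0.703, 0.711, -0.0]
force: [-0.7, -0.3, 0.4]
grip_width: 0.589
```

>>> {"fn": "play_rows", "kwargs": {"motion": [[[0,0,0],[0,0,0]],[[0,0,0],[0,0,0]],[[0,0,0],[0,0,0]],[[0,0,0],[0,0,0]],[[0,0,0],[0,0,0]],[[0,0,0],[0,0,0]],[[0,0,0],[0,0,0]]], "fingers": 0, "squeeze": 25}}

```text
time_s: 37.03
eef_pos: [440.7, 240.0, 124.9]
ee_rot: [0.001, 0.703, 0.711, 0.002]
force: [-1.3, -0.4, 5.7]
grip_width: 0.131
```

>>> {"fn": "play_rows", "kwargs": {"motion": [[[0,0.5,0],[0,0,0]],[[0,1,0],[0,0,0]],[[0,1,0],[0,0,0]],[[0,1,0],[0,0,0]],[[0,1,0],[0,0,0]],[[0,1,0],[0,0,0]],[[0,0.5,0],[0,0,0]],[[0,0,0],[0,0,0]]]}}

```text
time_s: 37.7
eef_pos: [445.6, 240.1, 124.9]
ee_rot: [-0.0, 0.703, 0.712, 0.001]
force: [-7.4, -0.1, 10.5]
grip_width: 0.129
```

>>> {"fn": "play_rows", "kwargs": {"motion": [[[0,0,-1],[0,0,0]],[[0,0.5,-0.5],[0,0,0]],[[0,1,0],[0,0,0]],[[0,1,0],[0,0,0]],[[0,0.5,0],[0,0,0]],[[0,0,0],[0,0,0]]]}}

```text
time_s: 38.2
eef_pos: [449.4, 239.9, 125.5]
ee_rot: [0.0, 0.703, 0.711, 0.001]
force: [-0.7, 0.5, -1.2]
grip_width: 0.131
```

>>> {"fn": "play_rows", "kwargs": {"motion": [[[0,0.5,0],[0,0,0]],[[0,0.5,0],[0,0,0]],[[0,0.5,0],[0,0,0]],[[0,0,0],[0,0,0]]]}}

```text
time_s: 38.53
eef_pos: [449.9, 239.7, 125.3]
ee_rot: [-0.0, 0.703, 0.712, -0.0]
force: [-5.4, -1.8, 0.4]
grip_width: 0.129
```

>>> {"fn": "play_rows", "kwargs": {"motion": [[[0,0.5,0],[0,0,0]],[[0,0.5,0],[0,0,0]],[[0,0,0],[0,0,0]]]}}

```text
time_s: 38.78
eef_pos: [449.9, 239.6, 125.1]
ee_rot: [-0.001, 0.703, 0.712, -0.001]
force: [-9.9, -3.3, 2.0]
grip_width: 0.131
```

>>> {"fn": "play_rows", "kwargs": {"motion": [[[0,-0.5,0],[0,0,0]],[[0,0,0],[0,0,0]]]}}

```text
time_s: 38.95
eef_pos: [449.9, 239.6, 125.2]
ee_rot: [-0.0, 0.703, 0.712, -0.001]
force: [-7.7, -3.0, 1.2]
grip_width: 0.136
```

>>> {"fn": "play_rows", "kwargs": {"motion": [[[0,0,0],[0,0,0]],[[0,0,0],[0,0,0]],[[0,0,0],[0,0,0]],[[0,0,0],[0,0,0]],[[0,0,0],[0,0,0]],[[0,0,0],[0,0,0]]], "fingers": 50}}

```text
time_s: 39.45
eef_pos: [451.4, 240.0, 125.7]
ee_rot: [0.0, 0.703, 0.711, 0.001]
force: [-0.5, -0.0, -0.0]
grip_width: 0.582
```

>>> {"fn": "play_rows", "kwargs": {"motion": [[[0,0,-4],[0,0,0]],[[0,0,-10],[0,0,0]],[[0,-3,-16],[0,0,0]],[[0,-6,-20],[0,0,0]],[[0,-8,-20],[0,0,0]],[[0,-6,-20],[0,0,0]],[[0,-3,-12],[0,0,0]],[[0,0,-6],[0,0,0]],[[0,0,0],[0,0,0]],[[0,0,0],[0,0,0]]]}}

```text
time_s: 40.28
eef_pos: [425.1, 239.5, 233.4]
ee_rot: [0.0, 0.703, 0.711, 0.001]
force: [0.3, -0.3, -0.7]
grip_width: 0.587
```

Run:
```python
from h import *
p,R,s=tool();print(s['time_s'],p,s['force'])
w=save('wrist','w18').max(axis=2);im=save('scene','s18');t=save('top','t18')
print('exp',wproj([425,240,157]))
c=int(wproj([425,240,157])[0])
col=w[:,c].astype(int);print([(i,int(col[i])) for i in range(150,300,2)])
for b in(354,366,380,390,400,407):
    g=im[150:185,b].max(axis=1);r=np.where(g<70)[0]+150;print(b,r.min() if len(r) else 0,r.max() if len(r) else 0)
print(wproj([423,240,157]),wproj([423,240,127]),wproj([478,240,162]))
h=cv2.cvtColor(t[120:230,140:260],cv2.COLOR_RGB2HSV);m=((h[...,0]>8)&(h[...,0]<25)&(h[...,1]>80)).astype(np.uint8)
n,l,st,ce=cv2.connectedComponentsWithStats(m);print([(st[i].tolist(),(ce[i]+[140,120]).round(1).tolist(),atz('top',ce[i]+[140,120],70).round()) for i in range(1,n) if st[i,4]>8])
```

```text
40.2833 [425.11300481 239.49079701 233.37676524] [ 0.31930239 -0.25659952 -0.69932565]
exp [279.42393482 207.31163484]
[(150, 82), (152, 121), (154, 118), (156, 118), (158, 117), (160, 119), (162, 118), (164, 116), (166, 118), (168, 118), (170, 116), (172, 118), (174, 117), (176, 120), (178, 118), (180, 118), (182, 118), (184, 116), (186, 118), (188, 119), (190, 119), (192, 114), (194, 69), (196, 24), (198, 21), (200, 24), (202, 23), (204, 50), (206, 76), (208, 74), (210, 74), (212, 73), (214, 72), (216, 73), (218, 73), (220, 72), (222, 71), (224, 70), (226, 71), (228, 71), (230, 69), (232, 70), (234, 69), (236, 68), (238, 68), (240, 68), (242, 67), (244, 67), (246, 66), (248, 67), (250, 64), (252, 64), (254, 63), (256, 63), (258, 61), (260, 61), (262, 60), (264, 60), (266, 60), (268, 118), (270, 154), (272, 241), (274, 241), (276, 245), (278, 252), (280, 252), (282, 252), (284, 252), (286, 252), (288, 252), (290, 252), (292, 252), (294, 252), (296, 199), (298, 200)]
354 150 181
366 156 174
380 168 174
390 168 173
400 167 172
407 167 173
[279.45426698 204.83137679] [279.43756985 195.82205039] [278.65248601 272.25197458]
[([36, 35, 14, 20, 236], [182.3, 164.2], array([734., 268.,  70.])), ([54, 51, 16, 13, 171], [200.6, 177.0], array([692., 215.,  70.])), ([34, 56, 15, 10, 131], [180.6, 180.5], array([685., 274.,  70.]))]
```

Run:
```python
from h import *
t=cv2.imread('pics/t18.png')[:,:,::-1];im=cv2.imread('pics/s18.png')[:,:,::-1]
for z in(85,95,105,115,125,135,145):
    X=atz('scene',(379.8,221.3),z);u=proj('top',X);print(z,X.round(),u.round(1),t[int(round(u[1])),int(round(u[0]))])
a=ctrl.capture('scene').astype(int);s17=cv2.imread('pics/s17.png')[:,:,::-1].astype(int)
print('box area change 17-18',np.abs(im[218:258,372:420].astype(int)-s17[218:258,372:420]).mean(),'now',np.abs(a-im)[218:258,372:420].mean())
print(ctrl.sense()['dq'].round(4))
```

```text
85 [619. 221.  85.] [198.4 200. ] [198 203 204]
95 [630. 217.  95.] [199.  195.4] [196 201 203]
105 [641. 213. 105.] [199.6 190.7] [196 201 201]
115 [652. 210. 115.] [200.3 186. ] [195 199 201]
125 [663. 206. 125.] [200.9 181.3] [192 162  99]
135 [675. 202. 135.] [201.6 176.5] [193 161 101]
145 [686. 198. 145.] [202.3 171.6] [181 153  95]
box area change 17-18 11.376215277777778 now 0.5357638888888889
[ 0.0017 -0.0027 -0.0031  0.0008  0.0002  0.0005]
```

Run:
```python
from h import *
t=cv2.imread('pics/t18.png')[:,:,::-1];im=cv2.imread('pics/s18.png')[:,:,::-1]
def cls(p):
    r,g,b=[int(v) for v in p]
    return 'B' if r-b>70 else 'b' if r-b>30 else 'w' if max(r,g,b)>185 else 'g' if max(r,g,b)>110 else '.'
print('scene cols 366-418, rows 212-258')
for y in range(212,259):print(y,''.join(cls(im[y,x]) for x in range(366,419)))
print('top cols 170-216 rows 150-195')
for y in range(150,196):print(y,''.join(cls(t[y,x]) for x in range(170,217)))
```

```text
scene cols 366-418, rows 212-258
212 ....ggwwwwwwwwwwwwwwwwwwwwwwwwwwwwwwwwwwwwwwwwgg...gg
213 g...ggwwwwwwwwwwwwwwwwwwwwwwwwwwwwwwwwwwwwwwwwgg..ggg
214 g...ggwwwwwwwwwwwwwwwwwwwwwwwwwwwwwwwwwwwwwwwwwgg.ggg
215 g...ggwwwwwwwwwwwwwwwwwwwwwwwwwwwwwwwwwwwwwwwwwgg.ggg
216 gg..ggwwwwwwwwwwwwwwwwwwwwwwwwwwwwwwwwwwwwwwwwwwggggg
217 gg..ggwwwwwwwwwwwwwwwwwwwwwwwwwwwwwwwwwwwwwwwwwwggggg
218 gg..ggwwwwwwwwwwwwwwwwwwwwwwwwwwwwwwwwwwwwwwwwwwwgggg
219 ggg.ggwwwwwwwwwwwwwwwwwwwwwwwwwwwwwwwwwwwwwwwwwwwggg.
220 ggg.ggwwwwwwwwwbbbwwwwwwwwwwwwwwwwwwwwwwwwwwwwwwwgg..
221 ggg.ggwbbbbbbbBBBBbwwwwwwwwwwwwwwwwwwwwwwwwwwwggggg..
222 gg..ggbBBBBBBBBBBBBbwwwwwwwwwwwwwwgggggggggggggg.....
223 ....ggbBBBBBBBBBBBBBbwwggggggggggggg.................
224 ....ggbBBBBBBBBBBBBBBbgggg...........................
225 ......bbBBBBBBBBBBBBBb...............................
226 .......bBBBBBBBBBBBBbb...............................
227 .......bBBBBBbbbbbbbbb...............................
228 .......bbbbbbbgggbbbbb...............................
229 .......bbbbbbggggbbbbb...............................
230 .......bbbbbbggggbb
[... 3380 characters left out ...]
ggbbBBBBBBBBBBbggggwwwww
183 wwwbBBBBBBBBBBBBBBbggwwwg.bBBBBBBBBbbggg.gwwwww
184 wwwbBBBBBBBBBBBBBb.ggwwwggggggggggggggwg.gwwwww
185 wwgbBBBBbbbbbbbbwgggwwwwwwwggggggwwwwwwg.gwwwww
186 wwwgwwwwwwwwwwwwwwwwwwwwwwwwwwwwwwwwwwwg.ggwwww
187 wwwwwwwwwwwwwwwwwwwwwwwwwwwwwwwwwwwwwwwg.ggwwww
188 wwwwwwwwwwwwwwwwwwwwwwwwwwwwwwwwwwwwwwwg.ggwwww
189 wwwwwwwwwwwwwwwwwwwwwwwwwwwwwwwwwwwwwwwg.ggwwww
190 wwwwwwwwwwwwwwwwwwwwwwwwwwwwwwwwwwwwwwwggggwwww
191 wwwwwwwwwwwwwwwwwwwwwwwwwwwwwwwwwwwwwwwgggggggg
192 wwwwwwwwwwwwwwwwwwwwwwwwwwwwwwwwwwwwwwwgg.ggggw
193 wwwwwwwwwwwwwwwwwwwwwwwwwwwwwwwwwwwwwwwgg.gggww
194 wwwwwwwwwwwwwwwwwwwwwwwwwwwwwwwwwwwwwwwgg.ggggw
195 wwwwwwwwwwwwwwwwwwwwwwwwwwwwwwwwwwwwwwwgg..gggg
```

Run:
```python
from h import *
def tri(a,b):
    o1,d1=ray('scene',a);o2,d2=ray('top',b);d1/=np.linalg.norm(d1);d2/=np.linalg.norm(d2)
    k=np.linalg.lstsq(np.stack([d1,-d2],1),o2-o1,rcond=None)[0];return ((o1+d1*k[0]+o2+d2*k[1])/2).round(),np.linalg.norm(o1+d1*k[0]-o2-d2*k[1]).round(1)
print('top centre',tri((379.5,224.3),(202.5,178.5)))
P,_=tri((380,227.5),(202.5,173.2));print('top front edge',P,_)
o,d=ray('scene',(378.5,241.5));k=(P[0]-o[0])/d[0];print('front bottom',(o+k*d).round())
print('box_b top',tri((405,236.5),(179.5+3,163.5)),tri((405,236.5),(180,180.5)))
```

```text
top centre (array([672., 202., 122.]), np.float64(1.6))
top front edge [687. 201. 124.] 0.1
front bottom [687. 202.  73.]
box_b top (array([722., 259., 118.]), np.float64(1.0)) (array([682., 275.,  79.]), np.float64(2.1))
```

```bash
python3 -c "
from rig import ctrl
print(ctrl.finish_job())"
```

```text
the job is handed in; nothing more can be done
None
```

I placed the loaded tray on the ledge, tipped all four parcels into the hopper and set the empty tray back against the rail. The job is handed in, but no verdict was reported. It took about 40 s of the 72 s allowed.

**How it went**
- **Carry and placing:** I carried the tray level by its bar and slid it up to the rail with all four parcels aboard. Then I let go.
- **Tipping:** I gripped the rear tab and tipped the tray to about 1.1 rad. On the first swing the friction of the pads held the nose up off the rail. I backed off to reseat it, then swung the tool along with the tray.
- **Setting down:** The tray first came down about 10 mm short of the rail. I took the tab again, pushed it forward until the rail pushed back with about 10 N, and released it.

**Last checks**
- **Tray:** It is level, released and square. Its origin is within about 3 mm of home by the wrist camera.
- **Parcels:** All four are in the hopper and at rest. The highest stands on another parcel, with its centre at about 98 mm.
- **Robot:** The gripper was clear of everything.
- **Bystanders:** I did not measure their positions at the end, but the arm stayed clear of them.

**Doubts**
- **Joint 3:** At the top of the tip it read 0.187 rad against its stated limit of 0.19. I backed off at once, but it may count as passing the range.
- **Tilt by scene camera:** During the tip it read about 0.05 rad lower than the arm geometry suggested.

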